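Pack the hardware jars and latch the kit case

TASK

Pack every small white screw-top jar upright into the kit case, one to a cell, then shut the lid fully, hook the draw latch's loop over the keeper on the lid and press its lever flat so that the case is latched. Leave the other things on the bench where they are.

Things in the scene. Friction and masses are not known exactly. Their poses are not given: they have to be found in the camera images.
- case: grey kit case, fixed: tray of 2 x 2 cells, hinged lid at its far side, raised console with a steel draw latch at its near side. Origin: centre of the tray's underside; x from latch to lid hinge, y left, z up. Tray 125 x 154 mm, walls 34 mm high, dividers 32. Console 64 mm wide, 68 high, x = -162 to -64 mm; on it a steel base plate 56 wide, x = -138 to -68, top at 80 mm.
- lid (a joint): lid angle, rad: 0 shut, about 1.7 standing open; a stiff hinge that stays at any angle (about 3 N at its tab moves it). Hinge axis along case y at x = 60, z = 34 mm in the case frame. The lid is a shell 128 x 157 mm, 38 mm deep; shut, its top is 72 mm above the bench.
- lid_tab (a point): pinch point on the lid's lift tab, a block 12 mm wide (case y), 14 mm thick, sticking out 23 mm from the lid's free edge at its right (case y = -70 mm); the tab ends 9 mm beyond the point. With the lid shut the point is 140 mm from the hinge axis towards case -x and 10 mm above it; the tab points up while the lid stands open.
- lever (a joint): lever angle, rad: 0 = flat on its base plate, pointing to case -x; 1.57 upright; greater = leaning to the lid. Pivot axis along case y at x = -82, y = 0, z = 84 mm in the case frame. Light friction holds it where left. With the loop hooked it resists with about 2 N at the tip before going over centre, then stays down by itself.
- lever_tip (a point): point near the lever's free end, 40 mm from the pivot, on the face that is on top when flat (it faces the lid when upright). The lever is a steel strip 42 mm long, 18 wide, 6 thick; it fits between the loop's side bars.
- loop (a joint): loop's angle relative to the lever, rad. (loop minus lever) = the loop's elevation: 0 = level towards the lid, 1.57 up, about 3.3 = folded back to case -x. It swings freely and falls by its weight. Its pivot sits on the lever, 10 mm from the lever's pivot (at lever 0: 9.9 mm to case -x and 1.7 mm below; it turns with the lever).
- loop_bar (a point): centre of the loop's round cross bar (8 mm diameter, 48 mm long along case y), 55.5 mm from the loop's pivot
- loop_tab (a point): pinch point on the loop's finger tab, a flat steel tongue 12 mm wide (case y), 7 mm thick, 22 mm long beyond the cross bar; the point is 72.5 mm from the loop's pivot, in line with it and the bar; the tongue ends 8.5 mm further out
- keeper_seat (a point): where the bar's centre rests when hooked: hinge side of the keeper, a steel wall 30 mm wide, 6 thick, 9 high, sprung a few mm, on a plate on the lid's top. Lid shut: at x = -34, z = 84 mm in the case frame, axes as the case's. With the lever upright the bar drops in 4 to 8 mm beyond the seat; pressing the lever flat draws it tight.
- cell0 (a point): centre of the floor of the near right cell (50 x 70 mm inside in case x and y; floor 5 mm above the bench)
- cell1 (a point): centre of the floor of the near left cell (50 x 70 mm inside in case x and y; floor 5 mm above the bench)
- cell2 (a point): centre of the floor of the far right cell (50 x 70 mm inside in case x and y; floor 5 mm above the bench)
- cell3 (a point): centre of the floor of the far left cell (50 x 70 mm inside in case x and y; floor 5 mm above the bench)
- jar0_center (a point): centre (half-way up, z along its axis) of a small white screw-top hardware jar with a black cap, 44 mm diameter, 56 mm high, about 120 g; absent in some starts
- jar1_center (a point): centre (half-way up, z along its axis) of a small white screw-top hardware jar with a black cap, 44 mm diameter, 56 mm high, about 120 g; absent in some starts
- jar2_center (a point): centre (half-way up, z along its axis) of a small white screw-top hardware jar with a black cap, 44 mm diameter, 56 mm high, about 120 g; absent in some starts
- jar3_center (a point): centre (half-way up, z along its axis) of a small white screw-top hardware jar with a black cap, 44 mm diameter, 56 mm high, about 120 g; absent in some starts
- tape: bystander, not to be disturbed: roll of tape, ring 68 mm across, 24 mm high; origin at its underside
- tin: bystander, not to be disturbed: wide flat metal tin, 75 mm diameter, 27 mm high; origin at its underside
- mallet: bystander, not to be disturbed: hammer lying down, 240 mm long; origin at its underside
- driver: bystander, not to be disturbed: screwdriver lying down, 200 mm long; origin at its underside
- oiler: bystander, not to be disturbed: clear bottle, 48 mm diameter, 120 mm high; origin at its underside
- buckle: bystander, not to be disturbed: black plastic strap buckle, about 70 mm long; origin at its underside
- spanner: bystander, not to be disturbed: spanner lying down, 160 mm long; origin at its underside
Things that resemble listed ones, but are neither listed nor needed, are in the scene too. Leave any green or purple look-alike of the part that bears jar2_center alone.

How it is judged:
By the outcome, as a careful person would: the job done as asked, in the order asked, and still so for the second after the job is handed in, with the robot touching nothing.
Of jar0, jar1, jar2, jar3 only 3 to 4 are there at a start; the rules pass over those that are not, and their reading is None.
At some moment in a run one of jar0, jar1, jar2, jar3 may be knocked a few centimetres aside while the robot is not near it.
It also fails if it takes over 208 s, if anything falls off the work surface, if the arm or the gripper's body presses on something with over 40 N, if the wrist force passes 120 N, or if a joint passes its speed limit or range.

ROBOT

A 6-joint arm with a two-finger parallel gripper is mounted at the origin on the work surface. World frame = base frame: x ahead of the robot, y to its left, z up, the work surface at z = 0. Lengths are in mm, angles in rad, forces in N, time in s.
With the tool pointing down it reaches from about 350 to 875 mm from the base axis. Payload 4.2 kg.
Tool frame: the origin (TCP) lies midway between the tips of the shut fingers; the grasp point (between the pads) lies 19 mm behind it; z points along the fingers, y is the line along which they close (so a half turn about z gives the same grasp; the last joint's range is limited). The gripper opens to 85 mm and grips with 20 to 120 N. Pads are 22 mm wide; open, the fingers measure 114 mm over their backs; the gripper's body (76 mm by 85 mm) begins 54 mm behind the grasp point. The pads swing forward as they close: fully open they stand 13 mm farther back than shut.
Start: joints at [0.259, 0.385, 0.008, 0, -1.194, -0.259], TCP at [624.979, 0.025, 231.312] pointing down, gripper open.
Joint ranges: [-3.14, 3.14], [-1.21, 2.06], [-1.07, 1.41], [-3.16, 2.05], [-2.99, -0.16], [-3.1, 3.1]. Speed limits (rad/s): [2.79, 2.79, 3.14, 3.14, 3.14, 3.14].

INTERFACE

Orientations are given as a unit quaternion [x, y, z, w].
In Python, from bench import arm gives the robot as it stands.
- The arm moves only by the tool send_rows, never from a script. Its argument "targets" is a list of rows, each an object of numbers: "gripper": the gripper command: -1 is fully open, 1 is shut, values between are in proportion; "x", "y", "z": the shift along the tool's x, y, z in cm; "ax", "ay", "az": the turn, a rotation vector about the tool's x, y, z in degrees. A call has 1 to 5 rows; each row shifts and turns the commanded pose from where the row before left it, along the tool's axes as they then stand; what a row does not reach is not made up. A row lasts 1/12 s, in which the tool goes at most 41.7 mm and 7.16 degrees, less where a joint would pass 70% of its speed; a pose out of reach is approached as far as the arm can. A call is refused whole if a number of a shift passes 4.17 or a number of a turn 7.16, either way. A call with a gripper value outside its range is refused whole. The fingers move at their own pace and stop on an object; the grip force is fixed at half the most. Time passes only in rows, so rows that do not move let the fingers close. It gives the time, the measured TCP pose, the force, the opening and the grip force at its end, in the units of the state.
- arm.read_state(): the state, without advancing time (a new reading comes with each control period).
- arm.get_image(name): name is "scene" or "side" or "wrist"; returns (picture, depth): 400x640x3 uint8, red, green, blue; 400x640 float32, mm along the optical axis (not along the pixel's ray), 0 where there is no reading.
- arm.camera_model(name): a dict with "fx", "fy", "cx", "cy" (pixels), "cam_to_world" (4x4, takes a point from camera to world coordinates). Camera axes: x right, y down, z forward; pixel columns grow to the right and rows downward; lengths in mm; the calibration is good to about 2 mm. A picture is of the moment at which its call begins: read the wrist's pose just before it. camera_model takes no time and is no camera call; for the wrist camera it gives the pose at the moment of the call.
- arm.job_done(): hands the job in; it is judged then, once.
Trained networks look in the newest picture that a camera, given by its name, has taken for a name from the list of things; names that differ only in an ending like _2 or _b are one class to them, and where a whole thing is asked for, a point or a joint stands for the part that bears it (a point fixed in the world has none). Each returns a list of dicts, best first, with "score" (0 to 1); they miss things now and then, are a little off and sometimes report something else, mostly with a low value. They report only what shows in the picture. A call takes as long as a camera call. They do not tell look-alikes from the thing itself.
- arm.boxes_of(camera, thing): "rect" ([left, top, width, height] in pixels, round what is visible of it).
The state is a dict: "clock": time; "joints": joint angles; "joint_vel": joint speeds; "joint_efforts": joint torques, N m; "position": TCP position; "ee_rot": TCP orientation; "contact_force": force on the tool from outside, world axes, zero at the start; "wrist_torque": the same for the moment, N m; "gripper_width": finger opening in mm; "grasp_force": force on a finger pad.
Only numpy, scipy, OpenCV 4.12 (cv2) and the standard library are available. Lean on these libraries where they do the work, as an engineer would, in place of code of your own. Each camera call takes 0.05 s, during which the arm holds its last target. There are 200 camera calls.

## Working session

There is one attempt and no reset: what is moved stays moved. The work goes in short steps, Python scripts to look and compute and a tool call to move; the robot and the scene stay as the last step left them, time stands still between calls to the robot, and variables do not carry over. Pictures are saved under pics/ and viewed, at most 14 in all, crops included, and the job is handed in when it is done.

Besides the shell and the picture viewer there is one more tool, called after "Request:" by a JSON object that holds its "method" and its "body", one argument or row to a line. send_rows: Moves the arm, as the interface text tells. Its arguments: {"type":"object","properties":{"targets":{"type":"array"}},"required":["targets"]}

```bash
ls; mkdir -p pics
cat > h.py <<'E'
import numpy as np, cv2
from scipy.spatial.transform import Rotation as R
from bench import arm
def snap(cam,f=None):
    M=arm.camera_model(cam); im,d=arm.get_image(cam)
    if f: cv2.imwrite('pics/'+f,im[:,:,::-1])
    return im,d,M
def pts(d,M):
    v,u=np.mgrid[:d.shape[0],:d.shape[1]]
    P=np.stack([(u-M['cx'])/M['fx']*d,(v-M['cy'])/M['fy']*d,d],-1)
    T=np.array(M['cam_to_world']); W=P@T[:3,:3].T+T[:3,3]; W[d<=0]=np.nan
    return W
def proj(p,M):
    T=np.linalg.inv(np.array(M['cam_to_world'])); c=T[:3,:3]@np.array(p)+T[:3,3]
    return M['fx']*c[0]/c[2]+M['cx'],M['fy']*c[1]/c[2]+M['cy']
E
cat > a.py <<'E'
from h import *
for c in ['scene','side']:
    im,d,M=snap(c,c+'0.png'); W=pts(d,M)
    for n in ['jar0_center','case','lid','lever','loop','tin','keeper_seat','lid_tab','loop_tab']:
        for b in arm.boxes_of(c,n)[:8]:
            l,t,w,h=b['rect']; u=int(l+w/2);v=int(t+h/2)
            print(c,n,round(b['score'],2),[int(x) for x in b['rect']],np.round(W[min(v,399),min(u,639)]))
print(arm.read_state())
E
python3 a.py
```

```text
pics
scene jar0_center 0.78 [205, 276, 26, 36] [ 610. -262.   48.]
scene case 0.64 [303, 149, 118, 81] [538. 194.   6.]
scene lid 0.87 [360, 155, 64, 79] [697. 110. 140.]
scene lever 0.54 [312, 152, 33, 17] [460. 146.  80.]
scene lever 0.39 [357, 156, 70, 81] [697. 111. 134.]
scene loop 0.61 [310, 155, 22, 13] [449. 127.  79.]
scene tin 0.73 [240, 246, 38, 33] [ 582. -156.   27.]
scene tin 0.21 [360, 154, 66, 80] [696. 114. 140.]
scene keeper_seat 0.66 [361, 156, 65, 77] [696. 114. 140.]
scene keeper_seat 0.52 [305, 153, 119, 80] [574. 163.  33.]
scene keeper_seat 0.46 [283, 303, 28, 52] [ 780. -205.   86.]
scene lid_tab 0.77 [360, 156, 65, 78] [697. 110. 140.]
scene lid_tab 0.34 [220, 215, 22, 31] [ 487. -162.   54.]
scene loop_tab 0.46 [308, 151, 25, 16] [446. 130.  86.]
side jar0_center 0.87 [316, 144, 12, 25] [ 585. -237.   38.]
side jar0_center 0.59 [347, 146, 20, 21] [ 479. -241.   43.]
side case 0.61 [249, 174, 133, 106] [573.  71.  25.]
side lid 0.77 [250, 173, 33, 95] [662. 211. 158.]
side lever 0.6 [252, 175, 127, 107] [573.  67.  14.]
side lever 0.54 [343, 209, 38, 26] [46
[... 473 characters left out ...]
array([ 2.58572682e-01,  3.84666861e-01,  7.88803175e-03, -2.33696304e-06,
       -1.19402258e+00, -2.58596068e-01]), 'joint_vel': array([-0.00083206,  0.00079107,  0.00019342,  0.00079003,  0.00014288,
       -0.00015825]), 'joint_efforts': array([ 7.23865196e-04, -3.92099226e+01,  1.88616711e+01,  4.19069096e+00,
       -3.16420610e-04,  1.35184305e-05]), 'position': array([6.24965069e+02, 4.97094001e-03, 2.31327057e+02]), 'ee_rot': array([-7.07098209e-01,  7.07115353e-01,  2.21616495e-06, -1.64915254e-06]), 'contact_force': array([ 0.2545965 , -0.01334025, -0.29750416]), 'wrist_torque': array([ 0.02499546, -0.02742843, -0.04301226]), 'grasp_force': 0.0, 'gripper_width': 85.26893697334607}
```

Run:
```python
import cv2
a=cv2.imread('pics/scene0.png');print(a.shape)
cv2.imwrite('pics/scene0b.png',cv2.resize(a[120:400,130:480],None,fx=2.2,fy=2.1,interpolation=cv2.INTER_CUBIC))
a=cv2.imread('pics/side0.png')
cv2.imwrite('pics/side0b.png',cv2.resize(a[100:350,180:500],None,fx=2.4,fy=2.4,interpolation=cv2.INTER_CUBIC))
```

```text
(400, 640, 3)
```

View pics/scene0b.png

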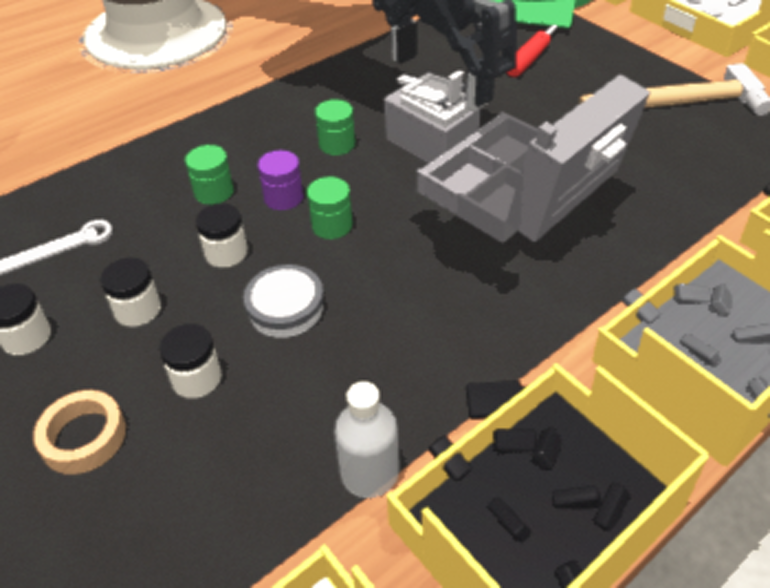

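View pics/side0b.png

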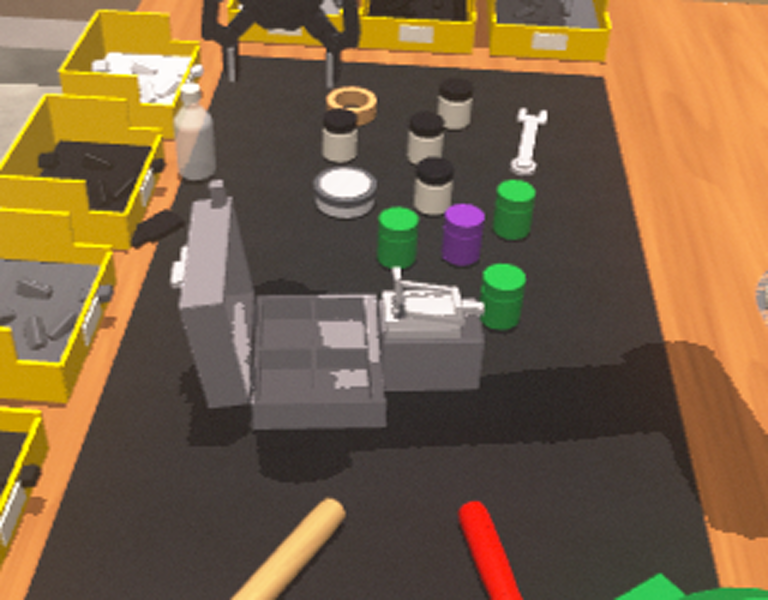

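The scene crop shows four white jars with black caps at full-image pixels (231,232), (190,259), (139,272) and (216,291). They match the description. Three green and one purple look-alike sit near (190-290, 180-220) and stay put. The lid is open, the lever is up and the loop is folded back. Next I'll measure the jars and the case from depth.

```bash
cat > m.py <<'E'
from h import *
A=[];C=[]
for c in ['scene','side']:
    im,d,M=snap(c); W=pts(d,M); ok=np.isfinite(W[...,0])
    A.append(W[ok]);C.append(im[ok])
    w=W[ok];g=im[ok]
    for zl,zh,nm in [(52,60,'cap'),(31,37,'rim'),(64,72,'console')]:
        s=(w[:,2]>zl)&(w[:,2]<zh)&(w[:,0]>300)&(w[:,0]<740)&(abs(w[:,1])<450)
        p=w[s];col=g[s]
        q=((p[:,:2]-[300,-450])/4).astype(int); H=np.zeros((240,120),np.uint8); H[q[:,1],q[:,0]]=255
        n,L,st,ce=cv2.connectedComponentsWithStats(cv2.dilate(H,np.ones((2,2))))
        for i in range(1,n):
            k=L[q[:,1],q[:,0]]==i
            if k.sum()<20: continue
            r=cv2.minAreaRect(p[k][:,:2].astype(np.float32)); cc=cv2.minEnclosingCircle(p[k][:,:2].astype(np.float32))
            print(c,nm,k.sum(),np.round(r[0]),np.round(r[1]),round(r[2],1),'circ',np.round(cc[0]),round(cc[1]),'med z',round(np.median(p[k][:,2])),'rgb',np.median(col[k],0))
np.savez('w.npz',A=np.vstack(A),C=np.vstack(C))
E
python3 m.py
```

```text
scene cap 336 [ 443. -357.] [43. 43.] 56.6 circ [ 443. -359.] 23 med z 57 rgb [46. 45. 47.]
scene cap 294 [ 480. -262.] [43. 41.] 52.3 circ [ 479. -263.] 23 med z 57 rgb [47. 45. 48.]
scene cap 378 [ 590. -258.] [42. 44.] 62.9 circ [ 589. -258.] 23 med z 57 rgb [47. 45. 48.]
scene cap 237 [ 468. -157.] [41. 43.] 56.3 circ [ 467. -157.] 23 med z 57 rgb [47. 45. 48.]
scene cap 195 [ 373. -118.] [43. 43.] 26.9 circ [ 373. -119.] 23 med z 57 rgb [104. 227. 125.]
scene cap 187 [432. -62.] [41. 43.] 54.9 circ [432. -62.] 23 med z 57 rgb [189.  97. 225.]
scene cap 216 [506. -49.] [43. 42.] 21.1 circ [505. -48.] 22 med z 56 rgb [105. 228. 125.]
scene cap 147 [394.  40.] [39. 42.] 53.1 circ [392.  40.] 22 med z 56 rgb [105. 228. 125.]
scene cap 56 [680.  91.] [62. 28.] 56.5 circ [668.  99.] 31 med z 57 rgb [92. 89. 90.]
scene cap 109 [484. 108.] [111.  50.] 39.3 circ [469. 127.] 55 med z 56 rgb [100.  97.  98.]
scene cap 25 [678. 181.] [ 3. 94.] 8.4 circ [676. 181.] 47 med z 58 rgb [90. 88. 88.]
scene rim 53 [ 454. -357.] [43. 21.] 87.5 circ [ 444. -357.] 21 med z 34 rgb [179. 172. 158.]
scen
[... 2409 characters left out ...]
.] [17. 41.] 87.0 circ [433. -55.] 20 med z 34 rgb [ 94.  49. 109.]
side rim 33 [504. -31.] [40. 19.] 3.1 circ [505. -40.] 20 med z 34 rgb [ 42. 107.  51.]
side rim 29 [392.  58.] [14. 40.] 86.5 circ [392.  51.] 20 med z 34 rgb [ 40. 107.  49.]
side rim 799 [536. 139.] [234. 158.] 6.1 circ [543. 153.] 127 med z 34 rgb [111. 102. 103.]
side rim 29 [666. 104.] [13. 52.] 12.1 circ [665. 105.] 27 med z 36 rgb [115. 105. 105.]
side console 26 [664.  79.] [22.  6.] 13.6 circ [664.  78.] 11 med z 68 rgb [101.  92.  92.]
side console 256 [467. 135.] [98. 61.] 3.6 circ [467. 131.] 56 med z 68 rgb [117. 108. 109.]
side console 45 [653. 232.] [39.  6.] 5.1 circ [653. 231.] 19 med z 68 rgb [99. 91. 91.]
```

Run:
```python
from h import *
M=arm.camera_model('wrist');s=arm.read_state()
T=np.array(M['cam_to_world']);r=R.from_quat(s['ee_rot'])
print('cam in tool',r.inv().apply(T[:3,3]-s['position']), r.inv().as_matrix()@T[:3,:3],M['fx'])
from scipy.optimize import minimize
d=np.load('w.npz');A=d['A']
A=A[(A[:,0]>380)&(A[:,0]<760)&(A[:,1]>20)&(A[:,1]<280)]
rim=A[(A[:,2]>32.5)&(A[:,2]<36)]; con=A[(A[:,2]>8)&(A[:,2]<70)]
def loc(p,q):
    c,s_=np.cos(q[2]),np.sin(q[2]); e=p[:,:2]-q[:2]; return np.c_[e[:,0]*c+e[:,1]*s_,-e[:,0]*s_+e[:,1]*c]
def cost(q):
    # vertical outer faces: distance of points to the union footprint boundary
    l=loc(con,q); 
    a=np.maximum(abs(l[:,0])-62.5,abs(l[:,1])-77); b=np.maximum(abs(l[:,0]+113)-49,abs(l[:,1])-32)
    sd=np.minimum(a,b); k=l[:,0]<55
    o=np.minimum(abs(sd[k]),4)
    return o.mean()
best=min((minimize(cost,[x,y,w],method='Nelder-Mead') for x in (575,582,590) for y in (140,146) for w in (.06,.1,.14)),key=lambda r:r.fun)
q=best.x;print(q,best.fun)
l=loc(A,q)
# lid, lever, loop
Z=A[:,2]
k=(l[:,0]>50)&(Z>60)&(Z<160)&(abs(l[:,1])<75)
for z in range(60,190,15):
    k=(l[:,0]>45)&(abs(Z-z)<5)
    if k.sum()>5: print('lid z',z,'x',np.percentile(l[k,0],[2,10,50,90,98]).round(),'y',np.percentile(l[k,1],[2,98]).round(),k.sum())
for z in range(76,132,6):
    k=(l[:,0]<-40)&(abs(Z-z)<3)&(abs(l[:,1])<40)
    if k.sum()>2: print('latch z',z,'x',np.percentile(l[k,0],[2,10,50,90,98]).round(),'y',np.percentile(l[k,1],[2,98]).round(),k.sum())
```

```text
cam in tool [  67.98880209    0.77346534 -143.13880988] [[ 5.00464652e-04 -9.62786064e-01 -2.70264212e-01]
 [ 9.99999525e-01  2.55670783e-04  9.40961236e-04]
 [-8.36845702e-04 -2.70264555e-01  9.62785734e-01]] 290.3481976625832
[5.77554155e+02 1.43392399e+02 1.25441815e-01] 2.494309613725197
lid z 60 x [ 66.  71.  97. 105. 105.] y [-79.  79.] 231
lid z 75 x [ 67.  71.  88. 105. 106.] y [-80.  80.] 193
lid z 90 x [ 70.  74.  97. 108. 109.] y [-80.  80.] 218
lid z 105 x [ 72.  76.  95. 109. 110.] y [-80.  80.] 190
lid z 120 x [ 74.  79. 102. 116. 130.] y [-80.  80.] 208
lid z 135 x [ 76.  81. 113. 123. 128.] y [-80.  80.] 282
lid z 150 x [ 79.  91. 111. 116. 117.] y [-80.  79.] 524
lid z 165 x [79. 81. 86. 95. 97.] y [-77.  69.] 102
lid z 180 x [85. 87. 92. 98. 99.] y [-77. -62.] 75
latch z 76 x [-150. -131. -101.  -68.  -66.] y [-29.  30.] 165
latch z 82 x [-157. -133. -106.  -72.  -68.] y [-28.  28.] 631
latch z 88 x [-151. -142. -131.  -79.  -75.] y [-25.  25.] 245
latch z 94 x [-116. -109.  -90.  -77.  -76.] y [-25.  26.] 114
latch z 100 x [-90. -83. -80. -76. -75.] y [-19.  26.] 38
latch z 106 x [-80. -79. -76. -75. -74.] y [-9. 10.] 16
latch z 112 x [-80. -79. -76. -75. -74.] y [-9. 11.] 21
latch z 118 x [-80. -79. -75. -74. -74.] y [-9. 10.] 15
latch z 124 x [-80. -78. -76. -74. -73.] y [-9. 12.] 38
latch z 130 x [-76. -75. -74. -74. -73.] y [-4.  7.] 4
```

Request:
{"method": "send_rows", "body": {
  "targets": [
    {"az": 6.9,"gripper": -0.5},
    {"az": 6.9,"gripper": -0.5},
    {"az": 6.9,"gripper": -0.5,"z": -0.5},
    {"az": 6.9,"gripper": -0.5,"z": -0.5},
    {"az": 6.9,"gripper": -0.5,"z": -0.5}
  ]
}}

```text
$.targets[0]: bad value
```

Request:
{"method": "send_rows", "body": {
  "targets": [
    {"az": 6.9,"gripper": -0.5,"z": -0.5},
    {"az": 6.9,"gripper": -0.5,"z": -0.5},
    {"az": 6.9,"gripper": -0.5,"z": -0.5},
    {"az": 6.9,"gripper": -0.5},
    {"az": 6.9,"gripper": -0.5}
  ]
}}

```text
$.targets[0]: bad value
```

Request:
{"method": "send_rows", "body": {
  "targets": [
    {"az": 6.9,"gripper": -0.5},
    {"az": 6.9,"gripper": -0.5},
    {"x": 2.6,"y": 3.0,"gripper": -0.5},
    {"x": 2.6,"y": 3.0,"gripper": -0.5},
    {"x": 2.6,"y": 3.0,"gripper": -0.5}
  ]
}}

```text
$.targets[0]: bad value
```

Request:
{"method": "send_rows", "body": {
  "targets": [
    {"y": 3.0,"gripper": -0.5},
    {"y": 2.8,"gripper": -0.5},
    {"gripper": -0.5},
    {"gripper": -0.5}
  ]
}}

```text
$.targets[0]: bad value
```

```bash
cat > w.py <<'E'
import sys
from h import *
q=[577.55,143.39,.12544]
im,d,M=snap('wrist',sys.argv[1]); W=pts(d,M); s=arm.read_state()
np.savez('wr.npz',W=W,im=im)
print(s['clock'],s['position'].round(1),s['gripper_width'].round(1))
c,s_=np.cos(q[2]),np.sin(q[2]); e=W[...,:2]-q[:2]; X=e[...,0]*c+e[...,1]*s_; Y=-e[...,0]*s_+e[...,1]*c; Z=W[...,2]
# resample to a top-down picture, 2.5 px/mm: up = +x
x0,y0=-180,-100;S=2.5
ok=np.isfinite(X)&(X>x0)&(X<120)&(abs(Y)<100)
o=np.zeros((750,500,3),np.uint8)
o[749-((X[ok]-x0)*S).astype(int).clip(0,749),499-((Y[ok]-y0)*S).astype(int).clip(0,499)]=im[ok][:,::-1]
E
python3 w.py w1.png
```

```text
Traceback (most recent call last):
  File "w.py", line 6, in <module>
    print(s['clock'],s['position'].round(1),s['gripper_width'].round(1))
                                            ^^^^^^^^^^^^^^^^^^^^^^^^
AttributeError: 'float' object has no attribute 'round'
```

View pics/w1.png

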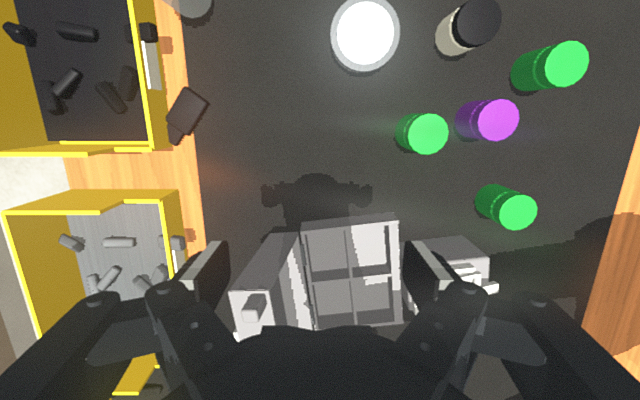

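The moves were refused, probably because every row needs all seven numbers. The picture is therefore from the start pose: tray at (350,270), latch at (470,280), open lid at (265,280).

Request:
{"method": "send_rows", "body": {
  "targets": [
    {"x": 0,"y": 0,"z": 0,"ax": 0,"ay": 0,"az": 6.9,"gripper": -0.5},
    {"x": 0,"y": 0,"z": 0,"ax": 0,"ay": 0,"az": 6.9,"gripper": -0.5},
    {"x": 0,"y": 0,"z": -0.5,"ax": 0,"ay": 0,"az": 6.9,"gripper": -0.5},
    {"x": 0,"y": 0,"z": -0.5,"ax": 0,"ay": 0,"az": 6.9,"gripper": -0.5},
    {"x": 0,"y": 0,"z": -0.5,"ax": 0,"ay": 0,"az": 6.9,"gripper": -0.5}
  ]
}}

```text
clock: 1.57
position: [624.9, 0.0, 246.4]
ee_rot: [-0.463, 0.886, 0.0, -0.0]
contact_force: [0.4, -0.2, 0.5]
gripper_width: 64.2
grasp_force: 0.0
```

Request:
{"method": "send_rows", "body": {
  "targets": [
    {"x": 0,"y": 0,"z": -0.5,"ax": 0,"ay": 0,"az": 6.9,"gripper": -0.5},
    {"x": 0,"y": 0,"z": -0.5,"ax": 0,"ay": 0,"az": 6.9,"gripper": -0.5},
    {"x": 0,"y": 0,"z": -0.5,"ax": 0,"ay": 0,"az": 6.9,"gripper": -0.5},
    {"x": 0,"y": 0,"z": 0,"ax": 0,"ay": 0,"az": 6.9,"gripper": -0.5},
    {"x": 0,"y": 0,"z": 0,"ax": 0,"ay": 0,"az": 6.9,"gripper": -0.5}
  ]
}}

```text
clock: 1.98
position: [625.1, 0.1, 261.8]
ee_rot: [-0.179, 0.984, 0.0, 0.0]
contact_force: [0.0, 0.2, -0.4]
gripper_width: 64.0
grasp_force: 0.0
```

Request:
{"method": "send_rows", "body": {
  "targets": [
    {"x": 0,"y": 0,"z": 0,"ax": 0,"ay": 0,"az": 6.9,"gripper": -0.5},
    {"x": 0,"y": 0,"z": 0,"ax": 0,"ay": 0,"az": 6.9,"gripper": -0.5},
    {"x": 2.6,"y": 3.0,"z": 0,"ax": 0,"ay": 0,"az": 0,"gripper": -0.5},
    {"x": 2.6,"y": 3.0,"z": 0,"ax": 0,"ay": 0,"az": 0,"gripper": -0.5},
    {"x": 2.6,"y": 3.0,"z": 0,"ax": 0,"ay": 0,"az": 0,"gripper": -0.5}
  ]
}}

```text
clock: 2.4
position: [535.4, 79.9, 260.7]
ee_rot: [-0.062, 0.998, -0.0, -0.0]
contact_force: [0.8, 2.0, 0.4]
gripper_width: 64.4
grasp_force: 0.0
```

Request:
{"method": "send_rows", "body": {
  "targets": [
    {"x": 0,"y": 3.0,"z": 0,"ax": 0,"ay": 0,"az": 0,"gripper": -0.5},
    {"x": 0,"y": 2.8,"z": 0,"ax": 0,"ay": 0,"az": 0,"gripper": -0.5},
    {"x": 0,"y": 0,"z": 0,"ax": 0,"ay": 0,"az": 0,"gripper": -0.5},
    {"x": 0,"y": 0,"z": 0,"ax": 0,"ay": 0,"az": 0,"gripper": -0.5}
  ]
}}

```text
clock: 2.73
position: [528.7, 138.3, 261.5]
ee_rot: [-0.064, 0.998, 0.0, 0.0]
contact_force: [-0.8, -0.5, 0.2]
gripper_width: 64.4
grasp_force: 0.0
```

```bash
sed -i "s/s\['gripper_width'\].round(1)/round(s['gripper_width'],1)/" w.py; echo "cv2.imwrite('pics/top.png',cv2.resize(o,(400,600),interpolation=cv2.INTER_AREA))" >> w.py; python3 w.py w2.png
```

```text
2.7833 [528.9 137.5 261.4] 63.9
```

View pics/w2.png

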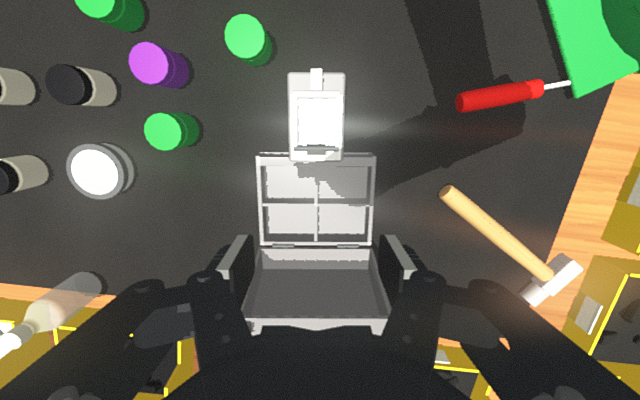

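The case appears square to the tool: tray rim from (257,155) to (376,155) and down to (260,246) and (373,245), divider crossing at (317,204), console at (316,115). Next step is projecting these onto z=34.

```bash
cat >> h.py <<'E'
def ray(u,v,z,M):
    T=np.array(M['cam_to_world']); r=T[:3,:3]@np.array([(u-M['cx'])/M['fx'],(v-M['cy'])/M['fy'],1]); o=T[:3,3]
    return o+r*(z-o[2])/r[2]
q=[577.55,143.39,.12544]
def case(p):
    c,s=np.cos(q[2]),np.sin(q[2]); e=np.array(p)[...,:2]-q[:2]
    return np.stack([e[...,0]*c+e[...,1]*s,-e[...,0]*s+e[...,1]*c],-1)
E
python3 - <<'E'
from h import *
M=arm.camera_model('wrist')
for u,v,z in [(257,155,34),(376,154,34),(373,245,34),(260,246,34),(317,204,32),(317,180,32),(317,225,32),(289,73,68),(344,73,68)]: print(u,v,case(ray(u,v,z,M)).round(1))
d=np.load('wr.npz');W=d['W'];L=case(W);Z=W[...,2];X,Y=L[...,0],L[...,1]
# floor points in cells and rim
k=(Z<10)&(abs(Y)<72)&(abs(X)<60)
for nm,a,sel in [('x',X,(abs(abs(Y)-37)<15)&(abs(X)<70)),('y',Y,(abs(abs(X)-28)<12)&(abs(Y)<90))]:
    h,_=np.histogram(a[sel&(Z>26)&(Z<40)],np.arange(-90,92,2));f,e=np.histogram(a[sel&(Z<12)&(Z>2)],np.arange(-90,92,2))
    print(nm,[(int(e[i]),int(h[i]),int(f[i])) for i in range(len(h)) if h[i]+f[i]>0])
E
```

```text
257 155 [-67.1 -74.4]
376 154 [-68.6  77.4]
373 245 [58.  80.5]
260 246 [ 59.8 -77. ]
317 204 [-1.   2.3]
317 180 [-34.1   2.2]
317 225 [29.1  2.4]
289 73 [-160.2  -28.4]
344 73 [-160.3   30.8]
x [(-70, 0, 1), (-68, 0, 30), (-66, 52, 21), (-64, 47, 0), (-62, 41, 0), (-60, 90, 0), (-58, 49, 0), (-56, 91, 0), (-54, 1, 0), (-50, 0, 19), (-48, 0, 65), (-46, 0, 45), (-44, 0, 79), (-42, 0, 45), (-40, 0, 69), (-38, 0, 56), (-36, 0, 46), (-34, 0, 79), (-32, 0, 43), (-30, 0, 60), (-28, 0, 66), (-26, 0, 43), (-24, 0, 77), (-22, 0, 50), (-20, 0, 55), (-18, 0, 71), (-16, 0, 44), (-14, 0, 60), (-12, 0, 62), (-10, 0, 44), (-8, 0, 64), (-6, 0, 59), (-4, 88, 88), (-2, 57, 0), (0, 41, 0), (8, 0, 3), (10, 0, 59), (12, 0, 60), (14, 0, 45), (16, 0, 60), (18, 0, 61), (20, 0, 45), (22, 0, 60), (24, 0, 59), (26, 0, 49), (28, 0, 45), (30, 0, 58), (32, 0, 59), (34, 0, 45), (36, 0, 49), (38, 0, 60), (40, 0, 49), (42, 0, 42), (44, 0, 51), (46, 0, 65), (48, 0, 43), (50, 11, 48), (52, 142, 83), (54, 64, 0), (56, 70, 0), (58, 52, 0), (60, 75, 0), (62, 26, 0), (64, 35, 0), (66, 55, 0), (68, 53, 0)]
y [(-90, 0, 5),
[... 409 characters left out ...]
4, 0, 40), (-22, 0, 41), (-20, 0, 49), (-18, 0, 50), (-16, 0, 35), (-14, 0, 64), (-12, 0, 33), (-10, 0, 47), (-8, 0, 50), (-6, 0, 32), (-4, 0, 64), (-2, 34, 0), (0, 53, 0), (2, 17, 33), (4, 0, 33), (6, 0, 61), (8, 0, 36), (10, 0, 50), (12, 0, 47), (14, 0, 41), (16, 0, 40), (18, 0, 48), (20, 0, 50), (22, 0, 41), (24, 0, 53), (26, 0, 37), (28, 0, 49), (30, 0, 48), (32, 0, 34), (34, 0, 62), (36, 0, 34), (38, 0, 48), (40, 0, 51), (42, 0, 37), (44, 0, 54), (46, 0, 40), (48, 0, 47), (50, 0, 47), (52, 0, 44), (54, 0, 49), (56, 0, 45), (58, 0, 42), (60, 0, 43), (62, 0, 46), (64, 0, 41), (66, 0, 49), (68, 0, 48), (70, 0, 41), (72, 81, 42), (74, 50, 0), (76, 39, 0), (84, 0, 5), (86, 0, 3), (88, 0, 4)]
```

Request:
{"method": "send_rows", "body": {
  "targets": [
    {"x": 1.3,"y": -3.9,"z": 0,"ax": 0,"ay": 0,"az": 0,"gripper": -0.5},
    {"x": 1.3,"y": -3.9,"z": 0,"ax": 0,"ay": 0,"az": 0,"gripper": -0.5},
    {"x": 1.3,"y": -3.9,"z": 0,"ax": 0,"ay": 0,"az": 0,"gripper": -0.5},
    {"x": 1.3,"y": -3.9,"z": 0,"ax": 0,"ay": 0,"az": 0,"gripper": -0.5},
    {"x": 1.3,"y": -3.9,"z": 0,"ax": 0,"ay": 0,"az": 0,"gripper": -0.5}
  ]
}}

```text
clock: 3.2
position: [488.1, -67.2, 261.5]
ee_rot: [-0.062, 0.998, -0.0, 0.0]
contact_force: [0.4, -0.8, -0.6]
gripper_width: 63.9
grasp_force: 0.0
```

Request:
{"method": "send_rows", "body": {
  "targets": [
    {"x": 1.3,"y": -3.9,"z": 0,"ax": 0,"ay": 0,"az": 0,"gripper": -0.5},
    {"x": 1.3,"y": -3.9,"z": 0,"ax": 0,"ay": 0,"az": 0,"gripper": -0.5},
    {"x": 1.3,"y": -3.9,"z": 0,"ax": 0,"ay": 0,"az": 0,"gripper": -0.5},
    {"x": 1.3,"y": -3.9,"z": 0,"ax": 0,"ay": 0,"az": 0,"gripper": -0.5},
    {"x": 1.3,"y": -3.9,"z": 0,"ax": 0,"ay": 0,"az": 0,"gripper": -0.5}
  ]
}}

```text
clock: 3.62
position: [447.5, -269.1, 261.5]
ee_rot: [-0.062, 0.998, -0.0, 0.0]
contact_force: [0.9, 0.7, -0.4]
gripper_width: 64.3
grasp_force: 0.0
```

Request:
{"method": "send_rows", "body": {
  "targets": [
    {"x": 0,"y": 0,"z": 0,"ax": 0,"ay": 0,"az": 0,"gripper": -0.5},
    {"x": 0,"y": 0,"z": 0,"ax": 0,"ay": 0,"az": 0,"gripper": -0.5},
    {"x": 0,"y": 0,"z": 0,"ax": 0,"ay": 0,"az": 0,"gripper": -0.5}
  ]
}}

```text
clock: 3.87
position: [448.3, -266.9, 261.1]
ee_rot: [-0.062, 0.998, 0.0, -0.0]
contact_force: [-0.3, 0.7, 1.1]
gripper_width: 64.1
grasp_force: 0.0
```

```bash
cat > j.py <<'E'
import sys
from h import *
im,d,M=snap('wrist',sys.argv[1] if len(sys.argv)>1 else None); W=pts(d,M); s=arm.read_state()
print('clk',round(s['clock'],2),'TCP',s['position'].round(1),'case',case(s['position']).round(1),'euler',R.from_quat(s['ee_rot']).as_rotvec().round(3))
Z=W[...,2]; m=((Z>48)&(Z<63)).astype(np.uint8)
n,L,st,ce=cv2.connectedComponentsWithStats(m,connectivity=4)
for i in range(1,n):
    if st[i,4]<150: continue
    k=L==i; p=W[k]; c,r=cv2.minEnclosingCircle(case(p).astype(np.float32)); bb=cv2.minAreaRect(case(p).astype(np.float32))
    print(st[i,:5],'z',np.median(p[:,2]).round(1),'case c',np.round(c,1),round(r,1),'rect',np.round(bb[0],1),np.round(bb[1]),'rgb',np.median(im[k],0))
E
python3 j.py w3.png
```

```text
clk 3.92 TCP [ 448.7 -266.1  261.2] case [-179.1 -390.2] euler [ 0.196 -3.135 -0.   ]
[  7   0  66  88 686] z 50.8 case c [-325.7 -695.1] 53.3 rect [-325.7 -695.2] [61. 89.] rgb [255. 255. 102.]
[   0  102   88  146 1292] z 51.1 case c [-171.5 -729.6] 97.3 rect [-171.7 -730.7] [ 95. 175.] rgb [255. 254.  75.]
[ 430  104   41   38 1195] z 56.4 case c [-238.2 -232.5] 22.0 rect [-238.1 -232.5] [44. 42.] rgb [ 99. 249. 132.]
[ 225  138   38   37 1064] z 56.3 case c [-199.2 -478. ] 21.9 rect [-199.4 -478. ] [42. 43.] rgb [103. 101.  99.]
[ 553  138   43   36 1207] z 56.3 case c [-198.5  -77.7] 22.5 rect [-199.2  -77.9] [43. 44.] rgb [ 94. 250. 129.]
[ 462  160   39   36 1067] z 56.3 case c [-172.1 -185.5] 22.2 rect [-172.1 -185.9] [43. 42.] rgb [145.  73. 176.]
[300 178  35  34 947] z 56.3 case c [-150.4 -388.8] 22.1 rect [-151.1 -389. ] [43. 42.] rgb [87. 84. 82.]
[384 178  36  35 978] z 56.3 case c [-149.5 -282.8] 21.9 rect [-149.5 -283. ] [43. 43.] rgb [52. 53. 52.]
[582 184  58  75 941] z 55.5 case c [-114.3   -6.7] 53.7 rect [-123.5  -26.1] [ 43. 107.] rgb [97. 97. 95.]
[459 217  37  33 924] z 56.2 case c [ -98.1 -180.2] 22.1 rect [ -98.1 -180.4] [43. 43.] rgb [ 64. 170.  83.]
[ 16 255  78  62 639] z 51.6 case c [ -19.6 -752.5] 62.6 rect [ -38.9 -729.7] [125.  65.] rgb [229. 209.  71.]
[294 257  32  31 790] z 56.1 case c [ -41.  -398.4] 22.2 rect [ -41.4 -399.1] [42. 43.] rgb [67. 66. 66.]
[587 333  53  29 612] z 55.3 case c [79.5 46.9] 35.9 rect [91.5 53.9] [32. 72.] rgb [96. 95. 94.]
[  0 354  39  12 307] z 55.2 case c [ 100.3 -834.9] 26.3 rect [ 100.7 -834.9] [53.  5.] rgb [189. 158.  59.]
```

View pics/w3.png

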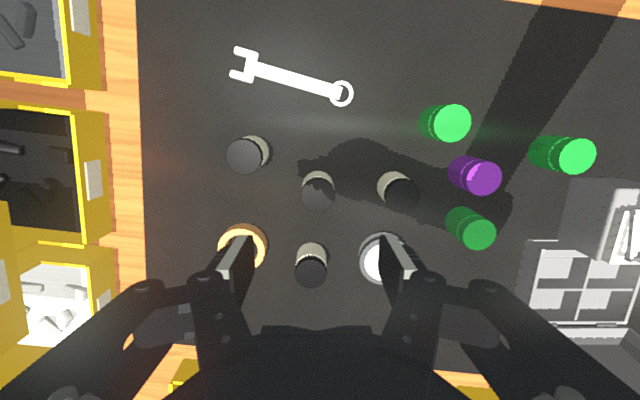

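White jars in view: (247,153), (318,188), (398,188) and (311,265), each with a cap of radius 22 mm at z≈56. The green and purple look-alikes at right, (448,122) to (563,155), stay put. I'll start with the jar at (311,265), case (-41,-399), tilting 7° so the body clears the lid.

Request:
{"method": "send_rows", "body": {
  "targets": [
    {"x": 0,"y": 0,"z": 0,"ax": 0,"ay": -7,"az": 0,"gripper": -0.5},
    {"x": -2.4,"y": -0.2,"z": 3.1,"ax": 0,"ay": 0,"az": 0,"gripper": -0.5},
    {"x": -2.4,"y": -0.2,"z": 3.1,"ax": 0,"ay": 0,"az": 0,"gripper": -0.5},
    {"x": -2.4,"y": -0.2,"z": 3.1,"ax": 0,"ay": 0,"az": 0,"gripper": -0.5},
    {"x": -2.4,"y": -0.2,"z": 3.1,"ax": 0,"ay": 0,"az": 0,"gripper": -0.5}
  ]
}}

```text
clock: 4.33
position: [561.1, -258.5, 149.9]
ee_rot: [-0.064, 0.996, 0.004, 0.062]
contact_force: [0.3, -0.1, -0.1]
gripper_width: 63.9
grasp_force: 0.0
```

Request:
{"method": "send_rows", "body": {
  "targets": [
    {"x": -2.4,"y": -0.1,"z": 3.1,"ax": 0,"ay": 0,"az": 0,"gripper": -0.5},
    {"x": 0,"y": 0,"z": 0,"ax": 0,"ay": 0,"az": 0,"gripper": -0.5},
    {"x": 0,"y": 0,"z": 0,"ax": 0,"ay": 0,"az": 0,"gripper": -0.5},
    {"x": 0,"y": 0,"z": 0,"ax": 0,"ay": 0,"az": 0,"gripper": -0.5},
    {"x": 0,"y": 0,"z": 0,"ax": 0,"ay": 0,"az": 0,"gripper": -0.5}
  ]
}}

```text
clock: 4.75
position: [587.4, -257.3, 124.3]
ee_rot: [-0.063, 0.996, 0.003, 0.062]
contact_force: [-1.1, -0.1, -0.4]
gripper_width: 64.3
grasp_force: 0.0
```

```bash
cat > d.py <<'E'
import sys
from h import *
s=arm.read_state(); r=R.from_quat(s['ee_rot']); p=s['position']
def delta(X,Y,Z,p=p,r=r):
    c,sn=np.cos(q[2]),np.sin(q[2]); w=np.array([q[0]+c*X-sn*Y,q[1]+sn*X+c*Y,Z]); return (r.inv().apply(w-p)/10).round(2)
if __name__=='__main__':
    zc=R.from_euler('z',-q[2]).apply(r.apply([0,0,1]));xc=R.from_euler('z',-q[2]).apply(r.apply([1,0,0]))
    print('clk',round(s['clock'],2),'TCP case',case(p).round(1),p[2].round(1),'toolz',zc.round(3),'toolx',xc.round(3),'F',s['contact_force'].round(1),'w',round(s['gripper_width'],1),'g',round(s['grasp_force'],1))
    for a in sys.argv[1:]: print(a,delta(*map(float,a.split(','))))
E
python3 d.py -- -40,-398.8,32 2>/dev/null || python3 - <<'E'
import sys;sys.argv=['d','-40,-398.8,32'];exec(open('d.py').read())
E
python3 j.py | grep -E "clk|-(3|4).\..*-39"
```

```text
clk 4.75 TCP case [ -40.4 -398.8] 124.3 toolz [ 0.125 -0.001 -0.992] toolx [-0.992 -0.002 -0.125] F [-1.1 -0.1 -0.4] w 64.3 g 0.0
clk 4.75 TCP case [ -40.4 -398.8] 124.3 toolz [ 0.125 -0.001 -0.992] toolx [-0.992 -0.002 -0.125] F [-1.1 -0.1 -0.4] w 64.3 g 0.0
-40,-398.8,32 [1.12 0.01 9.17]
clk 4.8 TCP [ 587.3 -257.6  124.7] case [ -40.5 -399. ] euler [-0.19  3.01  0.01]
[ 287  166   58   56 2506] z 56.3 case c [ -40.4 -398.4] 22.1 rect [ -40.5 -398.4] [43. 43.] rgb [60. 58. 55.]
```

Request:
{"method": "send_rows", "body": {
  "targets": [
    {"x": 0.35,"y": 0,"z": 3.1,"ax": 0,"ay": 0,"az": 0,"gripper": -0.5},
    {"x": 0.35,"y": 0,"z": 3.1,"ax": 0,"ay": 0,"az": 0,"gripper": -0.5},
    {"x": 0.3,"y": 0,"z": 3.0,"ax": 0,"ay": 0,"az": 0,"gripper": -0.5},
    {"x": 0,"y": 0,"z": 0,"ax": 0,"ay": 0,"az": 0,"gripper": -0.5},
    {"x": 0,"y": 0,"z": 0,"ax": 0,"ay": 0,"az": 0,"gripper": -0.5}
  ]
}}

```text
clock: 5.22
position: [587.7, -257.8, 30.3]
ee_rot: [-0.063, 0.996, 0.004, 0.061]
contact_force: [-0.0, 0.4, 0.3]
gripper_width: 64.3
grasp_force: 0.0
```

Request:
{"method": "send_rows", "body": {
  "targets": [
    {"x": 0,"y": 0,"z": 0,"ax": 0,"ay": 0,"az": 0,"gripper": 1},
    {"x": 0,"y": 0,"z": 0,"ax": 0,"ay": 0,"az": 0,"gripper": 1},
    {"x": 0,"y": 0,"z": 0,"ax": 0,"ay": 0,"az": 0,"gripper": 1},
    {"x": 0,"y": 0,"z": 0,"ax": 0,"ay": 0,"az": 0,"gripper": 1},
    {"x": 0,"y": 0,"z": 0,"ax": 0,"ay": 0,"az": 0,"gripper": 1}
  ]
}}

```text
clock: 5.63
position: [590.4, -258.2, 33.4]
ee_rot: [-0.063, 0.996, 0.003, 0.064]
contact_force: [-1.6, 0.2, 7.1]
gripper_width: 41.9
grasp_force: 61.3
```

Request:
{"method": "send_rows", "body": {
  "targets": [
    {"x": 0,"y": 0,"z": 0,"ax": 0,"ay": 0,"az": 0,"gripper": 1},
    {"x": -0.24,"y": 0,"z": -2,"ax": 0,"ay": 0,"az": 0,"gripper": 1},
    {"x": -0.48,"y": 0,"z": -3.9,"ax": 0,"ay": 0,"az": 0,"gripper": 1},
    {"x": -0.48,"y": 0,"z": -3.9,"ax": 0,"ay": 0,"az": 0,"gripper": 1},
    {"x": -0.24,"y": 0,"z": -2,"ax": 0,"ay": 0,"az": 0,"gripper": 1}
  ]
}}

```text
clock: 6.05
position: [590.4, -258.5, 155.2]
ee_rot: [-0.063, 0.996, 0.002, 0.065]
contact_force: [0.6, -0.3, -1.2]
gripper_width: 42.3
grasp_force: 61.0
```

```bash
cat > dd.sh <<'E'
python3 -c "
import sys;sys.argv=['d']+'$*'.split();exec(open('d.py').read())"
E
bash dd.sh 26.5,-37,150 26.5,37,150
```

```text
clk 6.05 TCP case [ -37.5 -400.4] 155.2 toolz [ 0.13  -0.004 -0.991] toolx [-0.991 -0.002 -0.13 ] F [ 0.6 -0.3 -1.2] w 42.3 g 61.0
26.5,-37,150 [-6.34 36.33  1.2 ]
26.5,37,150 [-6.35 43.73  1.17]
```

```bash
cat > g.py <<'E'
# held jar: cap-top disc in case axes, relative to TCP
from h import *
im,d,M=snap('wrist'); W=pts(d,M); s=arm.read_state(); p=s['position']
L=case(W)-case(p); Z=W[...,2]-p[2]
k=(abs(L[...,0])<35)&(abs(L[...,1])<19)&(Z>10)&(Z<35)&(W[...,2]>0)
h,e=np.histogram(Z[k],np.arange(10,36,1)); zt=e[h.argmax()]+.5
k2=k&(abs(Z-zt)<4); x=L[k2][:,0];y=L[k2][:,1]
c=np.abs(y)<8
print('clk',round(s['clock'],2),'n',k2.sum(),'top dz',zt,'x range',np.percentile(x[c],[1,99]).round(1),'mid',np.percentile(x[c],[1,99]).mean().round(1),'slope',np.polyfit(x,Z[k2],1).round(3))
print('TCP case',case(p).round(1),p[2].round(1),'jar axis x',(case(p)[0]+np.percentile(x[c],[1,99]).mean()).round(1))
E
python3 g.py
```

```text
clk 6.1 n 5569 top dz 19.5 x range [-25.7  16.2] mid -4.8 slope [1.7000e-02 1.9399e+01]
TCP case [ -35.8 -401.2] 158.8 jar axis x -40.6
```

Request:
{"method": "send_rows", "body": {
  "targets": [
    {"x": -0.6,"y": 3.95,"z": 0,"ax": 0,"ay": 0,"az": 0,"gripper": 1},
    {"x": -0.6,"y": 3.95,"z": 0,"ax": 0,"ay": 0,"az": 0,"gripper": 1},
    {"x": -0.6,"y": 3.95,"z": 0,"ax": 0,"ay": 0,"az": 0,"gripper": 1},
    {"x": -0.6,"y": 3.95,"z": 0,"ax": 0,"ay": 0,"az": 0,"gripper": 1},
    {"x": -0.6,"y": 3.95,"z": 0,"ax": 0,"ay": 0,"az": 0,"gripper": 1}
  ]
}}

```text
clock: 6.52
position: [592.6, -56.3, 153.1]
ee_rot: [-0.062, 0.996, 0.004, 0.062]
contact_force: [1.0, -0.8, -0.6]
gripper_width: 42.2
grasp_force: 61.2
```

Request:
{"method": "send_rows", "body": {
  "targets": [
    {"x": -0.6,"y": 3.95,"z": 0,"ax": 0,"ay": 0,"az": 0,"gripper": 1},
    {"x": -0.6,"y": 3.95,"z": 0,"ax": 0,"ay": 0,"az": 0,"gripper": 1},
    {"x": -0.6,"y": 3.95,"z": 0,"ax": 0,"ay": 0,"az": 0,"gripper": 1},
    {"x": -0.6,"y": 3.95,"z": 0,"ax": 0,"ay": 0,"az": 0,"gripper": 1},
    {"x": -0.6,"y": 3.95,"z": 0,"ax": 0,"ay": 0,"az": 0,"gripper": 1}
  ]
}}

```text
clock: 6.93
position: [597.3, 143.7, 156.8]
ee_rot: [-0.063, 0.996, 0.004, 0.062]
contact_force: [1.6, 0.2, -0.8]
gripper_width: 42.2
grasp_force: 61.2
```

Request:
{"method": "send_rows", "body": {
  "targets": [
    {"x": -0.6,"y": 3.95,"z": 0,"ax": 0,"ay": 0,"az": 0,"gripper": 1},
    {"x": 0,"y": 0,"z": 0,"ax": 0,"ay": 0,"az": 0,"gripper": 1},
    {"x": 0,"y": 0,"z": 0,"ax": 0,"ay": 0,"az": 0,"gripper": 1},
    {"x": 0,"y": 0,"z": 0,"ax": 0,"ay": 0,"az": 0,"gripper": 1},
    {"x": 0,"y": 0,"z": 0,"ax": 0,"ay": 0,"az": 0,"gripper": 1}
  ]
}}

```text
clock: 7.35
position: [598.4, 180.6, 156.7]
ee_rot: [-0.062, 0.996, 0.004, 0.061]
contact_force: [-0.7, -0.2, -1.8]
gripper_width: 42.0
grasp_force: 61.3
```

```bash
python3 g.py; bash dd.sh 31,37,43
```

```text
clk 7.4 n 5568 top dz 23.5 x range [-24.  18.] mid -3.0 slope [6.000e-03 2.295e+01]
TCP case [25.5 34. ] 156.7 jar axis x 22.5
clk 7.4 TCP case [25.5 34. ] 156.7 toolz [ 0.122 -0.    -0.993] toolx [-0.993  0.001 -0.122] F [-0.1  0.6 -2.1] w 42.0 g 61.3
31,37,43 [ 0.84  0.3  11.35]
```

Request:
{"method": "send_rows", "body": {
  "targets": [
    {"x": -0.45,"y": 0.3,"z": 0,"ax": 0,"ay": 0,"az": 0,"gripper": 1},
    {"x": 0.36,"y": 0,"z": 2.9,"ax": 0,"ay": 0,"az": 0,"gripper": 1},
    {"x": 0.36,"y": 0,"z": 2.9,"ax": 0,"ay": 0,"az": 0,"gripper": 1},
    {"x": 0.3,"y": 0,"z": 2.4,"ax": 0,"ay": 0,"az": 0,"gripper": 1},
    {"x": 0,"y": 0,"z": 0,"ax": 0,"ay": 0,"az": 0,"gripper": 1}
  ]
}}

```text
clock: 7.82
position: [599.5, 182.4, 68.9]
ee_rot: [-0.061, 0.997, 0.002, 0.056]
contact_force: [-0.3, -0.7, -1.7]
gripper_width: 42.3
grasp_force: 61.3
```

Request:
{"method": "send_rows", "body": {
  "targets": [
    {"x": 0.12,"y": 0,"z": 1.0,"ax": 0,"ay": 0,"az": 0,"gripper": 1},
    {"x": 0.12,"y": 0,"z": 1.0,"ax": 0,"ay": 0,"az": 0,"gripper": 1},
    {"x": 0,"y": 0,"z": 0,"ax": 0,"ay": 0,"az": 0,"gripper": 1},
    {"x": 0,"y": 0,"z": 0,"ax": 0,"ay": 0,"az": 0,"gripper": 1},
    {"x": 0,"y": 0,"z": 0,"ax": 0,"ay": 0,"az": 0,"gripper": 1}
  ]
}}

```text
clock: 8.23
position: [603.5, 185.6, 55.4]
ee_rot: [-0.063, 0.996, 0.004, 0.062]
contact_force: [0.4, -0.3, -0.3]
gripper_width: 42.1
grasp_force: 61.3
```

```bash
python3 g.py; bash dd.sh 30,37,39; python3 -c "
from h import *
snap('side','s1.png')"; python3 -c "
import cv2
a=cv2.imread('pics/s1.png');cv2.imwrite('pics/s1b.png',cv2.resize(a[140:300,220:420],None,fx=3,fy=3))"
```

```text
clk 8.28 n 5652 top dz 22.5 x range [-23.9  18. ] mid -2.9 slope [1.5000e-02 2.2847e+01]
TCP case [31.  38.7] 55.5 jar axis x 28.0
clk 8.28 TCP case [31.  38.7] 55.5 toolz [ 0.124  0.001 -0.992] toolx [-0.992 -0.    -0.124] F [ 0.2 -0.7 -1.3] w 42.4 g 61.3
30,37,39 [ 0.3  -0.17  1.62]
```

View pics/s1b.png

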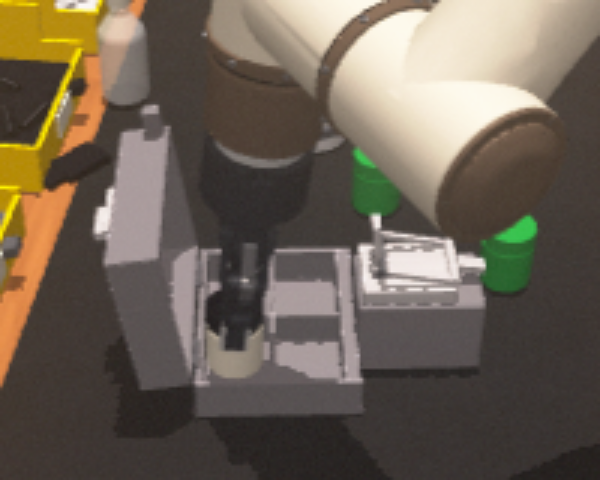

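The side crop shows the jar inside the far left cell (230,345), clear of the walls and with no contact force. Next: lower it, release and rise.

Request:
{"method": "send_rows", "body": {
  "targets": [
    {"x": 0.2,"y": 0,"z": 0.8,"ax": 0,"ay": 0,"az": 0,"gripper": 1},
    {"x": 0.1,"y": 0,"z": 0.8,"ax": 0,"ay": 0,"az": 0,"gripper": 1},
    {"x": 0,"y": 0,"z": 0,"ax": 0,"ay": 0,"az": 0,"gripper": 1},
    {"x": 0,"y": 0,"z": 0,"ax": 0,"ay": 0,"az": 0,"gripper": 1},
    {"x": 0,"y": 0,"z": 0,"ax": 0,"ay": 0,"az": 0,"gripper": -0.5}
  ]
}}

```text
clock: 8.75
position: [601.3, 184.9, 37.5]
ee_rot: [-0.063, 0.996, 0.004, 0.06]
contact_force: [0.3, 0.3, 1.4]
gripper_width: 52.6
grasp_force: 0.0
```

Request:
{"method": "send_rows", "body": {
  "targets": [
    {"x": 0,"y": 0,"z": 0,"ax": 0,"ay": 0,"az": 0,"gripper": -0.5},
    {"x": 0,"y": 0,"z": 0,"ax": 0,"ay": 0,"az": 0,"gripper": -0.5},
    {"x": 0,"y": 0,"z": 0,"ax": 0,"ay": 0,"az": 0,"gripper": -0.5},
    {"x": -0.24,"y": 0,"z": -2,"ax": 0,"ay": 0,"az": 0,"gripper": -0.5},
    {"x": -0.48,"y": 0,"z": -3.9,"ax": 0,"ay": 0,"az": 0,"gripper": -0.5}
  ]
}}

```text
clock: 9.17
position: [598.3, 183.2, 92.8]
ee_rot: [-0.062, 0.997, 0.001, 0.055]
contact_force: [1.2, 0.5, -0.0]
gripper_width: 64.0
grasp_force: 0.0
```

Request:
{"method": "send_rows", "body": {
  "targets": [
    {"x": -0.48,"y": 0,"z": -3.9,"ax": 0,"ay": 0,"az": 0,"gripper": -0.5},
    {"x": -0.2,"y": 0,"z": -2,"ax": 0,"ay": 0,"az": 0,"gripper": -0.5},
    {"x": 1.2,"y": -3.9,"z": 0,"ax": 0,"ay": 0,"az": 0,"gripper": -0.5},
    {"x": 1.2,"y": -3.9,"z": 0,"ax": 0,"ay": 0,"az": 0,"gripper": -0.5},
    {"x": 1.2,"y": -3.9,"z": 0,"ax": 0,"ay": 0,"az": 0,"gripper": -0.5}
  ]
}}

```text
clock: 9.58
position: [580.0, 63.8, 153.2]
ee_rot: [-0.064, 0.996, 0.004, 0.062]
contact_force: [0.7, -0.4, -1.0]
gripper_width: 64.2
grasp_force: 0.0
```

Request:
{"method": "send_rows", "body": {
  "targets": [
    {"x": 1.2,"y": -3.9,"z": 0,"ax": 0,"ay": 0,"az": 0,"gripper": -0.5},
    {"x": 1.2,"y": -3.9,"z": 0,"ax": 0,"ay": 0,"az": 0,"gripper": -0.5},
    {"x": 1.2,"y": -3.9,"z": 0,"ax": 0,"ay": 0,"az": 0,"gripper": -0.5},
    {"x": 0,"y": 0,"z": 0,"ax": 0,"ay": 0,"az": 0,"gripper": -0.5},
    {"x": 0,"y": 0,"z": 0,"ax": 0,"ay": 0,"az": 0,"gripper": -0.5}
  ]
}}

```text
clock: 10.0
position: [559.1, -58.3, 148.2]
ee_rot: [-0.061, 0.996, 0.004, 0.061]
contact_force: [0.1, 0.3, 0.4]
gripper_width: 64.1
grasp_force: 0.0
```

```bash
python3 j.py w4.png; bash dd.sh -149,-283,100
```

```text
clk 10.05 TCP [559.6 -56.9 148.3] case [ -42.9 -196.5] euler [-0.187  3.013  0.011]
[ 301    0   66   44 2265] z 56.5 case c [-170.7 -184.9] 21.9 rect [-162.1 -184.9] [44. 25.] rgb [250. 157. 255.]
[   6    7   76   70 3963] z 56.3 case c [-149.9 -387.8] 22.7 rect [-150.  -387.8] [43. 45.] rgb [64. 64. 65.]
[ 161    8   67   70 3604] z 56.4 case c [-149.1 -282.2] 22.2 rect [-149. -282.] [44. 43.] rgb [98. 97. 97.]
[ 517   20   56  142 2046] z 55.8 case c [-113.3  -27.2] 49.0 rect [-113.3  -30. ] [98.  6.] rgb [97. 97. 95.]
[ 310   89   58   59 2614] z 56.4 case c [ -97.3 -179.6] 22.0 rect [ -97.3 -179.6] [43. 43.] rgb [ 74. 193.  95.]
[ 542  231   60   47 2103] z 61.1 case c [25.5 38.6] 23.0 rect [25.3 38.4] [45. 43.] rgb [75. 74. 74.]
[ 531  281   76   41 1123] z 55.7 case c [80.2 53.2] 31.7 rect [90.2 60.3] [31. 63.] rgb [108. 106. 105.]
clk 10.05 TCP case [ -42.9 -196.5] 148.3 toolz [ 0.122 -0.    -0.992] toolx [-0.992  0.002 -0.122] F [0.  0.4 0.6] w 64.0 g 0.0
-149,-283,100 [11.11 -8.67  3.5 ]
```

Request:
{"method": "send_rows", "body": {
  "targets": [
    {"x": 2.6,"y": -2.15,"z": -0.3,"ax": 0,"ay": 0,"az": 0,"gripper": -0.5},
    {"x": 2.6,"y": -2.15,"z": -0.3,"ax": 0,"ay": 0,"az": 0,"gripper": -0.5},
    {"x": 2.6,"y": -2.15,"z": -0.3,"ax": 0,"ay": 0,"az": 0,"gripper": -0.5},
    {"x": 2.6,"y": -2.15,"z": -0.3,"ax": 0,"ay": 0,"az": 0,"gripper": -0.5},
    {"x": 0.36,"y": 0,"z": 2.9,"ax": 0,"ay": 0,"az": 0,"gripper": -0.5}
  ]
}}

```text
clock: 10.47
position: [467.5, -156.0, 122.6]
ee_rot: [-0.063, 0.996, 0.003, 0.066]
contact_force: [0.7, -0.7, -1.1]
gripper_width: 64.1
grasp_force: 0.0
```

Request:
{"method": "send_rows", "body": {
  "targets": [
    {"x": 0.36,"y": 0,"z": 2.9,"ax": 0,"ay": 0,"az": 0,"gripper": -0.5},
    {"x": 0.36,"y": 0,"z": 2.9,"ax": 0,"ay": 0,"az": 0,"gripper": -0.5},
    {"x": 0.34,"y": 0,"z": 2.8,"ax": 0,"ay": 0,"az": 0,"gripper": -0.5},
    {"x": 0,"y": 0,"z": 0,"ax": 0,"ay": 0,"az": 0,"gripper": -0.5},
    {"x": 0,"y": 0,"z": 0,"ax": 0,"ay": 0,"az": 0,"gripper": -0.5}
  ]
}}

```text
clock: 10.88
position: [466.5, -153.6, 30.7]
ee_rot: [-0.064, 0.996, 0.004, 0.059]
contact_force: [1.1, 0.2, 0.1]
gripper_width: 63.8
grasp_force: 0.0
```

Request:
{"method": "send_rows", "body": {
  "targets": [
    {"x": 0,"y": 0,"z": 0,"ax": 0,"ay": 0,"az": 0,"gripper": 1},
    {"x": 0,"y": 0,"z": 0,"ax": 0,"ay": 0,"az": 0,"gripper": 1},
    {"x": 0,"y": 0,"z": 0,"ax": 0,"ay": 0,"az": 0,"gripper": 1},
    {"x": 0,"y": 0,"z": 0,"ax": 0,"ay": 0,"az": 0,"gripper": 1},
    {"x": 0,"y": 0,"z": 0,"ax": 0,"ay": 0,"az": 0,"gripper": 1}
  ]
}}

```text
clock: 11.3
position: [468.5, -154.3, 33.7]
ee_rot: [-0.063, 0.996, 0.004, 0.064]
contact_force: [-0.6, 2.4, 7.9]
gripper_width: 42.3
grasp_force: 61.4
```

Request:
{"method": "send_rows", "body": {
  "targets": [
    {"x": 0,"y": 0,"z": 0,"ax": 0,"ay": 0,"az": 0,"gripper": 1},
    {"x": -0.24,"y": 0,"z": -2,"ax": 0,"ay": 0,"az": 0,"gripper": 1},
    {"x": -0.48,"y": 0,"z": -3.9,"ax": 0,"ay": 0,"az": 0,"gripper": 1},
    {"x": -0.48,"y": 0,"z": -3.9,"ax": 0,"ay": 0,"az": 0,"gripper": 1},
    {"x": -0.24,"y": 0,"z": -2,"ax": 0,"ay": 0,"az": 0,"gripper": 1}
  ]
}}

```text
clock: 11.72
position: [468.1, -154.9, 155.4]
ee_rot: [-0.063, 0.996, 0.003, 0.065]
contact_force: [1.6, 0.8, -1.5]
gripper_width: 42.0
grasp_force: 61.5
```

Request:
{"method": "send_rows", "body": {
  "targets": [
    {"x": -2.2,"y": 3.05,"z": 0.27,"ax": 0,"ay": 0,"az": 0,"gripper": 1},
    {"x": -2.2,"y": 3.05,"z": 0.27,"ax": 0,"ay": 0,"az": 0,"gripper": 1},
    {"x": -2.2,"y": 3.05,"z": 0.27,"ax": 0,"ay": 0,"az": 0,"gripper": 1},
    {"x": -2.2,"y": 3.05,"z": 0.27,"ax": 0,"ay": 0,"az": 0,"gripper": 1},
    {"x": -2.2,"y": 3.05,"z": 0.27,"ax": 0,"ay": 0,"az": 0,"gripper": 1}
  ]
}}

```text
clock: 12.13
position: [557.2, 12.1, 151.0]
ee_rot: [-0.062, 0.996, 0.004, 0.061]
contact_force: [0.9, -0.4, -1.3]
gripper_width: 42.1
grasp_force: 61.6
```

Request:
{"method": "send_rows", "body": {
  "targets": [
    {"x": -2.2,"y": 3.05,"z": 0.27,"ax": 0,"ay": 0,"az": 0,"gripper": 1},
    {"x": -2.2,"y": 3.05,"z": 0.27,"ax": 0,"ay": 0,"az": 0,"gripper": 1},
    {"x": -2.1,"y": 3.05,"z": 0.27,"ax": 0,"ay": 0,"az": 0,"gripper": 1},
    {"x": 0,"y": 0,"z": 0,"ax": 0,"ay": 0,"az": 0,"gripper": 1},
    {"x": 0,"y": 0,"z": 0,"ax": 0,"ay": 0,"az": 0,"gripper": 1}
  ]
}}

```text
clock: 12.55
position: [610.7, 111.2, 149.8]
ee_rot: [-0.064, 0.996, 0.004, 0.061]
contact_force: [-0.8, 0.1, -1.3]
gripper_width: 42.1
grasp_force: 61.6
```

Request:
{"method": "send_rows", "body": {
  "targets": [
    {"x": 0,"y": 0,"z": 0,"ax": 0,"ay": 0,"az": 0,"gripper": 1},
    {"x": 0,"y": 0,"z": 0,"ax": 0,"ay": 0,"az": 0,"gripper": 1},
    {"x": 0,"y": 0,"z": 0,"ax": 0,"ay": 0,"az": 0,"gripper": 1}
  ]
}}

```text
clock: 12.8
position: [610.1, 108.4, 150.4]
ee_rot: [-0.062, 0.996, 0.004, 0.061]
contact_force: [-0.2, 0.5, -1.5]
gripper_width: 42.0
grasp_force: 61.6
```

```bash
python3 g.py; bash dd.sh 30,-37,39
```

```text
clk 12.85 n 5676 top dz 22.5 x range [-25.2  16.7] mid -4.2 slope [1.2000e-02 2.2561e+01]
TCP case [ 28.  -38.8] 150.5 jar axis x 23.8
clk 12.85 TCP case [ 28.  -38.8] 150.5 toolz [ 0.122 -0.    -0.993] toolx [-0.993  0.001 -0.122] F [-1.1  0.  -0.9] w 41.5 g 61.6
30,-37,39 [ 1.16  0.18 11.09]
```

Request:
{"method": "send_rows", "body": {
  "targets": [
    {"x": -0.27,"y": 0.1,"z": 0,"ax": 0,"ay": 0,"az": 0,"gripper": 1},
    {"x": 0.36,"y": 0,"z": 2.9,"ax": 0,"ay": 0,"az": 0,"gripper": 1},
    {"x": 0.36,"y": 0,"z": 2.9,"ax": 0,"ay": 0,"az": 0,"gripper": 1},
    {"x": 0.36,"y": 0,"z": 2.9,"ax": 0,"ay": 0,"az": 0,"gripper": 1},
    {"x": 0,"y": 0,"z": 0,"ax": 0,"ay": 0,"az": 0,"gripper": 1}
  ]
}}

```text
clock: 13.27
position: [609.6, 109.1, 57.1]
ee_rot: [-0.062, 0.997, 0.002, 0.056]
contact_force: [-0.0, -0.1, -2.4]
gripper_width: 42.2
grasp_force: 61.6
```

Request:
{"method": "send_rows", "body": {
  "targets": [
    {"x": 0,"y": 0,"z": 0,"ax": 0,"ay": 0,"az": 0,"gripper": 1},
    {"x": 0.12,"y": 0,"z": 1.0,"ax": 0,"ay": 0,"az": 0,"gripper": 1},
    {"x": 0,"y": 0,"z": 0,"ax": 0,"ay": 0,"az": 0,"gripper": 1},
    {"x": 0,"y": 0,"z": 0,"ax": 0,"ay": 0,"az": 0,"gripper": 1},
    {"x": 0,"y": 0,"z": 0,"ax": 0,"ay": 0,"az": 0,"gripper": 1}
  ]
}}

```text
clock: 13.68
position: [613.9, 111.2, 54.0]
ee_rot: [-0.063, 0.996, 0.004, 0.062]
contact_force: [0.5, 0.5, -1.1]
gripper_width: 42.1
grasp_force: 61.7
```

```bash
python3 g.py; bash dd.sh 30.7,-37,39
```

```text
clk 13.73 n 5676 top dz 22.5 x range [-25.   16.9] mid -4.1 slope [1.5000e-02 2.2673e+01]
TCP case [ 32.  -36.5] 54.0 jar axis x 27.9
clk 13.73 TCP case [ 32.  -36.5] 54.0 toolz [ 0.124  0.001 -0.992] toolx [-0.992 -0.    -0.124] F [-0.6 -0.5 -0.9] w 42.3 g 61.7
30.7,-37,39 [ 0.31 -0.05  1.47]
```

Request:
{"method": "send_rows", "body": {
  "targets": [
    {"x": 0.2,"y": 0,"z": 0.8,"ax": 0,"ay": 0,"az": 0,"gripper": 1},
    {"x": 0.1,"y": 0,"z": 0.7,"ax": 0,"ay": 0,"az": 0,"gripper": 1},
    {"x": 0,"y": 0,"z": 0,"ax": 0,"ay": 0,"az": 0,"gripper": 1},
    {"x": 0,"y": 0,"z": 0,"ax": 0,"ay": 0,"az": 0,"gripper": 1},
    {"x": 0,"y": 0,"z": 0,"ax": 0,"ay": 0,"az": 0,"gripper": -0.5}
  ]
}}

```text
clock: 14.15
position: [612.3, 110.6, 37.7]
ee_rot: [-0.063, 0.996, 0.004, 0.061]
contact_force: [-0.6, -0.8, 1.1]
gripper_width: 53.0
grasp_force: 0.0
```

Request:
{"method": "send_rows", "body": {
  "targets": [
    {"x": 0,"y": 0,"z": 0,"ax": 0,"ay": 0,"az": 0,"gripper": -0.5},
    {"x": 0,"y": 0,"z": 0,"ax": 0,"ay": 0,"az": 0,"gripper": -0.5},
    {"x": 0,"y": 0,"z": 0,"ax": 0,"ay": 0,"az": 0,"gripper": -0.5},
    {"x": -0.24,"y": 0,"z": -2,"ax": 0,"ay": 0,"az": 0,"gripper": -0.5},
    {"x": -0.48,"y": 0,"z": -3.9,"ax": 0,"ay": 0,"az": 0,"gripper": -0.5}
  ]
}}

```text
clock: 14.57
position: [608.4, 109.5, 92.0]
ee_rot: [-0.062, 0.997, 0.002, 0.055]
contact_force: [1.1, 0.3, -0.2]
gripper_width: 64.2
grasp_force: 0.0
```

Request:
{"method": "send_rows", "body": {
  "targets": [
    {"x": -0.48,"y": 0,"z": -3.9,"ax": 0,"ay": 0,"az": 0,"gripper": -0.5},
    {"x": -0.2,"y": 0,"z": -2,"ax": 0,"ay": 0,"az": 0,"gripper": -0.5},
    {"x": 1.8,"y": -3.0,"z": 0,"ax": 0,"ay": 0,"az": 0,"gripper": -0.5},
    {"x": 0,"y": 0,"z": 0,"ax": 0,"ay": 7,"az": 0,"gripper": -0.5},
    {"x": 0,"y": 0,"z": 0,"ax": 0,"ay": 7,"az": 0,"gripper": -0.5}
  ]
}}

```text
clock: 14.98
position: [590.8, 76.1, 153.1]
ee_rot: [-0.062, 0.996, -0.005, -0.068]
contact_force: [1.9, 0.3, 1.1]
gripper_width: 64.1
grasp_force: 0.0
```

Request:
{"method": "send_rows", "body": {
  "targets": [
    {"x": 1.85,"y": -3.6,"z": 0.22,"ax": 0,"ay": 0,"az": 0,"gripper": -0.5},
    {"x": 1.85,"y": -3.6,"z": 0.22,"ax": 0,"ay": 0,"az": 0,"gripper": -0.5},
    {"x": 1.85,"y": -3.6,"z": 0.22,"ax": 0,"ay": 0,"az": 0,"gripper": -0.5},
    {"x": 1.85,"y": -3.6,"z": 0.22,"ax": 0,"ay": 0,"az": 0,"gripper": -0.5},
    {"x": 1.85,"y": -3.6,"z": 0.22,"ax": 0,"ay": 0,"az": 0,"gripper": -0.5}
  ]
}}

```text
clock: 15.4
position: [526.9, -112.9, 154.1]
ee_rot: [-0.063, 0.996, -0.004, -0.061]
contact_force: [1.3, -0.2, -0.7]
gripper_width: 64.0
grasp_force: 0.0
```

Request:
{"method": "send_rows", "body": {
  "targets": [
    {"x": 1.85,"y": -3.6,"z": 0.22,"ax": 0,"ay": 0,"az": 0,"gripper": -0.5},
    {"x": 1.85,"y": -3.6,"z": 0.22,"ax": 0,"ay": 0,"az": 0,"gripper": -0.5},
    {"x": 0,"y": 0,"z": 0,"ax": 0,"ay": 0,"az": 0,"gripper": -0.5},
    {"x": 0,"y": 0,"z": 0,"ax": 0,"ay": 0,"az": 0,"gripper": -0.5},
    {"x": 0,"y": 0,"z": 0,"ax": 0,"ay": 0,"az": 0,"gripper": -0.5}
  ]
}}

```text
clock: 15.82
position: [499.9, -187.6, 154.6]
ee_rot: [-0.062, 0.996, -0.004, -0.061]
contact_force: [0.5, -0.3, -0.5]
gripper_width: 64.1
grasp_force: 0.0
```

```bash
python3 j.py w5.png; bash dd.sh -152,-388.5,32; python3 m.py | grep ' cap '
```

```text
clk 15.87 TCP [ 500.2 -187.1  154.6] case [-118.1 -318.2] euler [ 0.191 -3.014  0.011]
[ 393   38   56   58 2500] z 56.5 case c [-237.3 -232. ] 22.2 rect [-237.6 -232.3] [43. 43.] rgb [110. 254. 147.]
[  98   89   58   53 2408] z 56.4 case c [-199.2 -477.7] 22.5 rect [-198.6 -477.6] [43. 44.] rgb [74. 72. 74.]
[ 571   89   62   54 2581] z 56.4 case c [-198.6  -77.6] 22.8 rect [-198.9  -77.2] [45. 43.] rgb [ 63. 187.  87.]
[ 443  122   56   53 2244] z 56.4 case c [-171.9 -185.3] 22.3 rect [-171.6 -185.2] [43. 43.] rgb [236. 124. 252.]
[ 209  149   52   50 2060] z 56.4 case c [-150.2 -388.5] 21.8 rect [-150.  -388.5] [42. 43.] rgb [110. 108. 106.]
[626 188  14  81 656] z 51.9 case c [-100.9  -30.2] 36.3 rect [-100.9  -31.2] [72.  5.] rgb [103. 103. 101.]
[ 444  208   53   49 2013] z 56.3 case c [ -97.2 -179.6] 22.5 rect [ -97.8 -180.1] [43. 43.] rgb [ 69. 188.  92.]
[ 585  334   55   49 1650] z 61.1 case c [ 26.5 -37.2] 23.1 rect [ 21.4 -33.2] [46. 32.] rgb [57. 58. 59.]
clk 15.87 TCP case [-118.1 -318.2] 154.6 toolz [-0.122 -0.    -0.993] toolx [-0.993 -0.001  0.122] F [0.2 0.8 0.2] w
[... 1144 characters left out ...]
de cap 141 [432. -61.] [40. 47.] 1.1 circ [432. -60.] 24 med z 56 rgb [179.  77. 213.]
side cap 145 [505. -45.] [44. 41.] 65.8 circ [506. -46.] 23 med z 57 rgb [ 44. 125.  56.]
side cap 172 [392.  43.] [44. 40.] 87.9 circ [392.  43.] 23 med z 56 rgb [ 42. 124.  54.]
side cap 23 [664.  79.] [24.  5.] 6.6 circ [664.  78.] 12 med z 56 rgb [98. 91. 90.]
side cap 60 [611. 121.] [26. 42.] 80.9 circ [610. 114.] 21 med z 57 rgb [43.5 39.5 39. ]
side cap 105 [464. 161.] [97.  7.] 5.5 circ [464. 160.] 48 med z 56 rgb [97. 90. 90.]
side cap 62 [598. 187.] [41. 39.] 63.9 circ [600. 185.] 23 med z 57 rgb [42.  37.5 37. ]
side cap 50 [650. 231.] [37.  6.] 7.3 circ [650. 232.] 19 med z 56 rgb [97. 90. 89.]
```

Request:
{"method": "send_rows", "body": {
  "targets": [
    {"x": 0,"y": 0,"z": 0,"ax": 0,"ay": 5,"az": 0,"gripper": -0.5},
    {"x": 1.7,"y": -3.5,"z": 0.35,"ax": 0,"ay": 0,"az": 0,"gripper": -0.5},
    {"x": 1.7,"y": -3.5,"z": 0.35,"ax": 0,"ay": 0,"az": 0,"gripper": -0.5},
    {"x": -0.64,"y": 0,"z": 3.0,"ax": 0,"ay": 0,"az": 0,"gripper": -0.5},
    {"x": 0,"y": 0,"z": 0,"ax": 0,"ay": 0,"az": 0,"gripper": -0.5}
  ]
}}

```text
clock: 16.38
position: [471.3, -260.6, 120.1]
ee_rot: [-0.061, 0.992, -0.005, -0.108]
contact_force: [-1.3, 0.9, -1.5]
gripper_width: 64.0
grasp_force: 0.0
```

Request:
{"method": "send_rows", "body": {
  "targets": [
    {"x": 0,"y": 0,"z": 0,"ax": 0,"ay": 0,"az": 0,"gripper": -0.5},
    {"x": 0,"y": 0,"z": 0,"ax": 0,"ay": 0,"az": 0,"gripper": -0.5},
    {"x": 0,"y": 0,"z": 0,"ax": 0,"ay": 0,"az": 0,"gripper": -0.5}
  ]
}}

```text
clock: 16.63
position: [475.5, -260.6, 125.4]
ee_rot: [-0.064, 0.993, -0.007, -0.103]
contact_force: [0.5, 0.7, -0.4]
gripper_width: 64.3
grasp_force: 0.0
```

```bash
bash dd.sh -153,-388.5,32; python3 j.py | grep "\-38"
```

```text
clk 16.63 TCP case [-151.8 -388.1] 125.4 toolz [-0.206 -0.002 -0.979] toolx [-0.979 -0.002  0.206] F [ 0.5  0.7 -0.4] w 64.3 g 0.0
-153,-388.5,32 [-1.8  -0.03  9.17]
clk 16.68 TCP [ 475.5 -260.7  125.5] case [-151.8 -388.1] euler [ 0.187 -2.929  0.021]
[ 287  199   56   56 2432] z 56.5 case c [-150.3 -388.6] 21.9 rect [-150.4 -388.6] [43. 43.] rgb [57. 57. 58.]
```

Request:
{"method": "send_rows", "body": {
  "targets": [
    {"x": -0.6,"y": 0,"z": 3.1,"ax": 0,"ay": 0,"az": 0,"gripper": -0.5},
    {"x": -0.6,"y": 0,"z": 3.1,"ax": 0,"ay": 0,"az": 0,"gripper": -0.5},
    {"x": -0.6,"y": 0,"z": 3.0,"ax": 0,"ay": 0,"az": 0,"gripper": -0.5},
    {"x": 0,"y": 0,"z": 0,"ax": 0,"ay": 0,"az": 0,"gripper": -0.5},
    {"x": 0,"y": 0,"z": 0,"ax": 0,"ay": 0,"az": 0,"gripper": -0.5}
  ]
}}

```text
clock: 17.1
position: [472.5, -261.3, 30.4]
ee_rot: [-0.063, 0.992, -0.007, -0.105]
contact_force: [0.4, -0.2, 1.2]
gripper_width: 64.1
grasp_force: 0.0
```

Request:
{"method": "send_rows", "body": {
  "targets": [
    {"x": 0,"y": 0,"z": 0,"ax": 0,"ay": 0,"az": 0,"gripper": 1},
    {"x": 0,"y": 0,"z": 0,"ax": 0,"ay": 0,"az": 0,"gripper": 1},
    {"x": 0,"y": 0,"z": 0,"ax": 0,"ay": 0,"az": 0,"gripper": 1},
    {"x": 0,"y": 0,"z": 0,"ax": 0,"ay": 0,"az": 0,"gripper": 1},
    {"x": 0,"y": 0,"z": 0,"ax": 0,"ay": 0,"az": 0,"gripper": 1}
  ]
}}

```text
clock: 17.52
position: [474.8, -261.9, 33.1]
ee_rot: [-0.063, 0.993, -0.008, -0.102]
contact_force: [0.4, 2.9, 7.1]
gripper_width: 42.4
grasp_force: 61.0
```

Request:
{"method": "send_rows", "body": {
  "targets": [
    {"x": 0,"y": 0,"z": 0,"ax": 0,"ay": 0,"az": 0,"gripper": 1},
    {"x": 0.4,"y": 0,"z": -2,"ax": 0,"ay": 0,"az": 0,"gripper": 1},
    {"x": 0.8,"y": 0,"z": -3.85,"ax": 0,"ay": 0,"az": 0,"gripper": 1},
    {"x": 0.8,"y": 0,"z": -3.85,"ax": 0,"ay": 0,"az": 0,"gripper": 1},
    {"x": 0.5,"y": 0,"z": -2.3,"ax": 0,"ay": 0,"az": 0,"gripper": 1}
  ]
}}

```text
clock: 17.93
position: [474.6, -262.2, 157.8]
ee_rot: [-0.063, 0.993, -0.008, -0.101]
contact_force: [0.6, -0.2, -0.5]
gripper_width: 42.5
grasp_force: 61.1
```

Request:
{"method": "send_rows", "body": {
  "targets": [
    {"x": -1.46,"y": 3.62,"z": -0.31,"ax": 0,"ay": 0,"az": 0,"gripper": 1},
    {"x": -1.46,"y": 3.62,"z": -0.31,"ax": 0,"ay": 0,"az": 0,"gripper": 1},
    {"x": -1.46,"y": 3.62,"z": -0.31,"ax": 0,"ay": 0,"az": 0,"gripper": 1},
    {"x": -1.46,"y": 3.62,"z": -0.31,"ax": 0,"ay": 0,"az": 0,"gripper": 1},
    {"x": -1.46,"y": 3.62,"z": -0.31,"ax": 0,"ay": 0,"az": 0,"gripper": 1}
  ]
}}

```text
clock: 18.35
position: [524.5, -70.9, 153.9]
ee_rot: [-0.062, 0.993, -0.006, -0.104]
contact_force: [2.3, -0.7, -1.8]
gripper_width: 42.4
grasp_force: 61.3
```

Request:
{"method": "send_rows", "body": {
  "targets": [
    {"x": -1.46,"y": 3.62,"z": -0.31,"ax": 0,"ay": 0,"az": 0,"gripper": 1},
    {"x": -1.46,"y": 3.62,"z": -0.31,"ax": 0,"ay": 0,"az": 0,"gripper": 1},
    {"x": -1.46,"y": 3.62,"z": -0.31,"ax": 0,"ay": 0,"az": 0,"gripper": 1},
    {"x": 0,"y": 3.37,"z": 0,"ax": 0,"ay": 0,"az": 0,"gripper": 1},
    {"x": 0,"y": 3.37,"z": 0,"ax": 0,"ay": 0,"az": 0,"gripper": 1}
  ]
}}

```text
clock: 18.77
position: [546.9, 109.6, 153.4]
ee_rot: [-0.062, 0.993, -0.006, -0.104]
contact_force: [0.3, 0.7, -1.0]
gripper_width: 42.0
grasp_force: 61.3
```

Request:
{"method": "send_rows", "body": {
  "targets": [
    {"x": 0,"y": 3.37,"z": 0,"ax": 0,"ay": 0,"az": 0,"gripper": 1},
    {"x": 0,"y": 3.37,"z": 0,"ax": 0,"ay": 0,"az": 0,"gripper": 1},
    {"x": 0,"y": 0,"z": 0,"ax": 0,"ay": 0,"az": 0,"gripper": 1},
    {"x": 0,"y": 0,"z": 0,"ax": 0,"ay": 0,"az": 0,"gripper": 1},
    {"x": 0,"y": 0,"z": 0,"ax": 0,"ay": 0,"az": 0,"gripper": 1}
  ]
}}

```text
clock: 19.18
position: [538.1, 174.2, 153.3]
ee_rot: [-0.063, 0.993, -0.007, -0.104]
contact_force: [-0.9, 0.6, -1.3]
gripper_width: 42.1
grasp_force: 61.4
```

```bash
python3 g.py; bash dd.sh -34,37,56
```

```text
clk 19.23 n 6476 top dz 23.5 x range [-18.6  23.2] mid 2.3 slope [ 0.    23.346]
TCP case [-35.2  34.9] 153.3 jar axis x -32.9
clk 19.23 TCP case [-35.2  34.9] 153.3 toolz [-0.208  0.    -0.978] toolx [-0.978  0.     0.208] F [ 0.4 -0.3 -1.7] w 42.1 g 61.4
-34,37,56 [-2.14  0.21  9.49]
```

Request:
{"method": "send_rows", "body": {
  "targets": [
    {"x": -0.38,"y": 0.2,"z": -0.08,"ax": 0,"ay": 0,"az": 0,"gripper": 1},
    {"x": -0.67,"y": 0,"z": 3.15,"ax": 0,"ay": 0,"az": 0,"gripper": 1},
    {"x": -0.67,"y": 0,"z": 3.15,"ax": 0,"ay": 0,"az": 0,"gripper": 1},
    {"x": -0.4,"y": 0,"z": 1.9,"ax": 0,"ay": 0,"az": 0,"gripper": 1},
    {"x": -0.27,"y": 0,"z": 1.3,"ax": 0,"ay": 0,"az": 0,"gripper": 1}
  ]
}}

```text
clock: 19.65
position: [541.0, 175.1, 53.4]
ee_rot: [-0.061, 0.992, -0.007, -0.106]
contact_force: [-0.2, 0.8, -1.6]
gripper_width: 42.7
grasp_force: 61.4
```

Request:
{"method": "send_rows", "body": {
  "targets": [
    {"x": 0,"y": 0,"z": 0,"ax": 0,"ay": 0,"az": 0,"gripper": 1},
    {"x": 0,"y": 0,"z": 0,"ax": 0,"ay": 0,"az": 0,"gripper": 1},
    {"x": 0,"y": 0,"z": 0,"ax": 0,"ay": 0,"az": 0,"gripper": 1}
  ]
}}

```text
clock: 19.9
position: [543.1, 176.7, 57.0]
ee_rot: [-0.062, 0.993, -0.006, -0.103]
contact_force: [1.7, -0.8, -0.8]
gripper_width: 42.0
grasp_force: 61.4
```

```bash
python3 g.py; bash dd.sh -31.3,37,39
```

```text
clk 19.95 n 6503 top dz 22.5 x range [-18.6  23.1] mid 2.2 slope [2.0000e-03 2.2959e+01]
TCP case [-30.   37.6] 57.3 jar axis x -27.7
clk 19.95 TCP case [-30.   37.6] 57.3 toolz [-0.205  0.001 -0.979] toolx [-0.979  0.     0.205] F [-0.2 -0.2 -0.8] w 42.1 g 61.4
-31.3,37,39 [-0.25 -0.06  1.82]
```

Request:
{"method": "send_rows", "body": {
  "targets": [
    {"x": -0.15,"y": 0,"z": 0.9,"ax": 0,"ay": 0,"az": 0,"gripper": 1},
    {"x": -0.1,"y": 0,"z": 0.9,"ax": 0,"ay": 0,"az": 0,"gripper": 1},
    {"x": 0,"y": 0,"z": 0,"ax": 0,"ay": 0,"az": 0,"gripper": 1},
    {"x": 0,"y": 0,"z": 0,"ax": 0,"ay": 0,"az": 0,"gripper": 1},
    {"x": 0,"y": 0,"z": 0,"ax": 0,"ay": 0,"az": 0,"gripper": -0.5}
  ]
}}

```text
clock: 20.37
position: [540.5, 176.7, 37.7]
ee_rot: [-0.063, 0.993, -0.007, -0.104]
contact_force: [-0.1, -0.3, 0.2]
gripper_width: 52.8
grasp_force: 0.0
```

Request:
{"method": "send_rows", "body": {
  "targets": [
    {"x": 0,"y": 0,"z": 0,"ax": 0,"ay": 0,"az": 0,"gripper": -0.5},
    {"x": 0,"y": 0,"z": 0,"ax": 0,"ay": 0,"az": 0,"gripper": -0.5},
    {"x": 0,"y": 0,"z": 0,"ax": 0,"ay": 0,"az": 0,"gripper": -0.5},
    {"x": 0.4,"y": 0,"z": -2,"ax": 0,"ay": 0,"az": 0,"gripper": -0.5},
    {"x": 0.8,"y": 0,"z": -3.85,"ax": 0,"ay": 0,"az": 0,"gripper": -0.5}
  ]
}}

```text
clock: 20.78
position: [537.7, 175.2, 93.5]
ee_rot: [-0.062, 0.992, -0.009, -0.11]
contact_force: [-0.1, 0.9, 0.2]
gripper_width: 64.1
grasp_force: 0.0
```

Request:
{"method": "send_rows", "body": {
  "targets": [
    {"x": 0.8,"y": 0,"z": -3.85,"ax": 0,"ay": 0,"az": 0,"gripper": -0.5},
    {"x": 0.5,"y": -1.0,"z": -2.3,"ax": 0,"ay": 0,"az": 0,"gripper": -0.5},
    {"x": 0,"y": -4.1,"z": 0,"ax": 0,"ay": 0,"az": 0,"gripper": -0.5},
    {"x": 0,"y": -4.1,"z": 0,"ax": 0,"ay": 0,"az": 0,"gripper": -0.5},
    {"x": 0,"y": -4.1,"z": 0,"ax": 0,"ay": 0,"az": 0,"gripper": -0.5}
  ]
}}

```text
clock: 21.2
position: [557.8, 43.9, 161.2]
ee_rot: [-0.063, 0.993, -0.006, -0.104]
contact_force: [1.6, -0.4, -0.4]
gripper_width: 64.2
grasp_force: 0.0
```

Request:
{"method": "send_rows", "body": {
  "targets": [
    {"x": 1.5,"y": -3.45,"z": 0.3,"ax": 0,"ay": 0,"az": 0,"gripper": -0.5},
    {"x": 1.5,"y": -3.45,"z": 0.3,"ax": 0,"ay": 0,"az": 0,"gripper": -0.5},
    {"x": 1.5,"y": -3.45,"z": 0.3,"ax": 0,"ay": 0,"az": 0,"gripper": -0.5},
    {"x": 1.5,"y": -3.45,"z": 0.3,"ax": 0,"ay": 0,"az": 0,"gripper": -0.5},
    {"x": 1.5,"y": -3.45,"z": 0.3,"ax": 0,"ay": 0,"az": 0,"gripper": -0.5}
  ]
}}

```text
clock: 21.62
position: [502.5, -137.6, 161.4]
ee_rot: [-0.063, 0.993, -0.007, -0.104]
contact_force: [-0.0, -0.2, -0.1]
gripper_width: 64.2
grasp_force: 0.0
```

Request:
{"method": "send_rows", "body": {
  "targets": [
    {"x": 1.5,"y": -3.45,"z": 0.3,"ax": 0,"ay": 0,"az": 0,"gripper": -0.5},
    {"x": 1.5,"y": -3.45,"z": 0.3,"ax": 0,"ay": 0,"az": 0,"gripper": -0.5},
    {"x": 1.5,"y": -3.45,"z": 0.3,"ax": 0,"ay": 0,"az": 0,"gripper": -0.5},
    {"x": 1.5,"y": -3.45,"z": 0.3,"ax": 0,"ay": 0,"az": 0,"gripper": -0.5},
    {"x": 1.5,"y": -3.45,"z": 0.3,"ax": 0,"ay": 0,"az": 0,"gripper": -0.5}
  ]
}}

```text
clock: 22.03
position: [448.2, -318.3, 162.3]
ee_rot: [-0.062, 0.993, -0.007, -0.104]
contact_force: [1.2, 0.3, 0.5]
gripper_width: 64.3
grasp_force: 0.0
```

Request:
{"method": "send_rows", "body": {
  "targets": [
    {"x": 1.5,"y": -3.45,"z": 0.3,"ax": 0,"ay": 0,"az": 0,"gripper": -0.5},
    {"x": 0,"y": 0,"z": 0,"ax": 0,"ay": 0,"az": 0,"gripper": -0.5},
    {"x": 0,"y": 0,"z": 0,"ax": 0,"ay": 0,"az": 0,"gripper": -0.5},
    {"x": 0,"y": 0,"z": 0,"ax": 0,"ay": 0,"az": 0,"gripper": -0.5}
  ]
}}

```text
clock: 22.37
position: [438.1, -352.7, 162.2]
ee_rot: [-0.062, 0.993, -0.006, -0.105]
contact_force: [0.2, -0.0, -0.2]
gripper_width: 64.2
grasp_force: 0.0
```

```bash
python3 j.py w6.png; bash dd.sh -201.5,-477.7,32; python3 m.py | grep ' cap '
```

```text
clk 22.42 TCP [ 438.5 -352.2  162.3] case [-200.  -474.3] euler [ 0.185 -2.927  0.019]
[  19    0   92  134 1278] z 50.7 case c [-340.5 -700.2] 68.8 rect [-322.2 -676.5] [ 63. 138.] rgb [255. 255. 105.]
[  15  152   83  173 1377] z 50.5 case c [-180.2 -719. ] 83.9 rect [-188.1 -689.9] [168.  64.] rgb [255. 255.  96.]
[ 555  153   56   49 2164] z 56.4 case c [-238.1 -232.1] 23.0 rect [-238.2 -232.7] [43. 44.] rgb [ 65. 186.  88.]
[ 288  196   48   48 1806] z 56.5 case c [-199.1 -478.4] 22.0 rect [-199.2 -478.3] [43. 43.] rgb [59. 59. 59.]
[ 601  225   39   49 1536] z 56.2 case c [-171.9 -187. ] 22.1 rect [-171.  -193.8] [44. 28.] rgb [143.  74. 174.]
[ 602  302   38   50 1496] z 56.1 case c [ -97.8 -181.3] 22.2 rect [ -97.9 -187.8] [30. 44.] rgb [ 96. 251. 131.]
[  0 329  64  16 592] z 54.4 case c [ -89.7 -743.5] 30.5 rect [ -87.7 -743.7] [61.  6.] rgb [177. 147.  44.]
[  0 360  30  17 293] z 54.2 case c [ -61.8 -761.2] 15.0 rect [ -59.7 -761.4] [30.  6.] rgb [176. 146.  43.]
clk 22.42 TCP case [-200.  -474.3] 162.3 toolz [-0.208  0.    -0.978] toolx [-0.978 -0.001  0.208] F [-0.5  0.
[... 1151 characters left out ...]
ide cap 141 [505. -46.] [43. 41.] 43.2 circ [505. -47.] 23 med z 56 rgb [ 52. 208.  82.]
side cap 170 [392.  44.] [42. 44.] 41.5 circ [389.  43.] 24 med z 56 rgb [ 53. 209.  82.]
side cap 24 [663.  80.] [24.  5.] 12.2 circ [664.  79.] 12 med z 57 rgb [97. 90. 89.]
side cap 63 [610. 114.] [38. 42.] 86.4 circ [611. 112.] 23 med z 57 rgb [47. 41. 41.]
side cap 109 [464. 161.] [96.  8.] 5.0 circ [464. 160.] 48 med z 56 rgb [97. 89. 90.]
side cap 66 [545. 181.] [40. 39.] 55.0 circ [546. 179.] 22 med z 57 rgb [41.5 38.  37.5]
side cap 68 [599. 189.] [41. 38.] 28.3 circ [600. 186.] 23 med z 57 rgb [42. 37. 38.]
side cap 52 [650. 231.] [37.  5.] 10.1 circ [650. 231.] 19 med z 56 rgb [96.5 89.  89. ]
```

Request:
{"method": "send_rows", "body": {
  "targets": [
    {"x": -0.64,"y": -0.1,"z": 3.2,"ax": 0,"ay": 0,"az": 0,"gripper": -0.5},
    {"x": -0.64,"y": -0.1,"z": 3.2,"ax": 0,"ay": 0,"az": 0,"gripper": -0.5},
    {"x": -0.64,"y": -0.1,"z": 3.2,"ax": 0,"ay": 0,"az": 0,"gripper": -0.5},
    {"x": -0.64,"y": -0.1,"z": 3.2,"ax": 0,"ay": 0,"az": 0,"gripper": -0.5},
    {"x": 0,"y": 0,"z": 0,"ax": 0,"ay": 0,"az": 0,"gripper": -0.5}
  ]
}}

```text
clock: 22.93
position: [433.6, -353.9, 26.2]
ee_rot: [-0.063, 0.992, -0.003, -0.11]
contact_force: [-0.8, 0.9, -0.6]
gripper_width: 64.1
grasp_force: 0.0
```

Request:
{"method": "send_rows", "body": {
  "targets": [
    {"x": 0,"y": 0,"z": 0,"ax": 0,"ay": 0,"az": 0,"gripper": -0.5},
    {"x": 0,"y": 0,"z": 0,"ax": 0,"ay": 0,"az": 0,"gripper": 1},
    {"x": 0,"y": 0,"z": 0,"ax": 0,"ay": 0,"az": 0,"gripper": 1},
    {"x": 0,"y": 0,"z": 0,"ax": 0,"ay": 0,"az": 0,"gripper": 1},
    {"x": 0,"y": 0,"z": 0,"ax": 0,"ay": 0,"az": 0,"gripper": 1}
  ]
}}

```text
clock: 23.35
position: [439.5, -357.4, 34.6]
ee_rot: [-0.063, 0.993, -0.008, -0.102]
contact_force: [1.8, 2.5, 6.3]
gripper_width: 42.2
grasp_force: 61.3
```

Request:
{"method": "send_rows", "body": {
  "targets": [
    {"x": 0,"y": 0,"z": 0,"ax": 0,"ay": 0,"az": 0,"gripper": 1},
    {"x": 0.4,"y": 0,"z": -2,"ax": 0,"ay": 0,"az": 0,"gripper": 1},
    {"x": 0.8,"y": 0,"z": -3.85,"ax": 0,"ay": 0,"az": 0,"gripper": 1},
    {"x": 0.8,"y": 0,"z": -3.85,"ax": 0,"ay": 0,"az": 0,"gripper": 1},
    {"x": 0.5,"y": 0,"z": -2.3,"ax": 0,"ay": 0,"az": 0,"gripper": 1}
  ]
}}

```text
clock: 23.77
position: [439.2, -357.7, 159.3]
ee_rot: [-0.063, 0.993, -0.008, -0.101]
contact_force: [1.0, -0.1, -0.8]
gripper_width: 42.2
grasp_force: 61.0
```

Request:
{"method": "send_rows", "body": {
  "targets": [
    {"x": -1.38,"y": 3.66,"z": -0.3,"ax": 0,"ay": 0,"az": 0,"gripper": 1},
    {"x": -1.38,"y": 3.66,"z": -0.3,"ax": 0,"ay": 0,"az": 0,"gripper": 1},
    {"x": -1.38,"y": 3.66,"z": -0.3,"ax": 0,"ay": 0,"az": 0,"gripper": 1},
    {"x": -1.38,"y": 3.66,"z": -0.3,"ax": 0,"ay": 0,"az": 0,"gripper": 1},
    {"x": -1.38,"y": 3.66,"z": -0.3,"ax": 0,"ay": 0,"az": 0,"gripper": 1}
  ]
}}

```text
clock: 24.18
position: [484.9, -164.8, 155.7]
ee_rot: [-0.062, 0.993, -0.006, -0.103]
contact_force: [0.8, 0.3, -0.2]
gripper_width: 41.9
grasp_force: 61.1
```

Request:
{"method": "send_rows", "body": {
  "targets": [
    {"x": -1.38,"y": 3.66,"z": -0.3,"ax": 0,"ay": 0,"az": 0,"gripper": 1},
    {"x": -1.38,"y": 3.66,"z": -0.3,"ax": 0,"ay": 0,"az": 0,"gripper": 1},
    {"x": -1.38,"y": 3.66,"z": -0.3,"ax": 0,"ay": 0,"az": 0,"gripper": 1},
    {"x": -1.38,"y": 3.66,"z": -0.3,"ax": 0,"ay": 0,"az": 0,"gripper": 1},
    {"x": -1.38,"y": 3.66,"z": -0.3,"ax": 0,"ay": 0,"az": 0,"gripper": 1}
  ]
}}

```text
clock: 24.6
position: [532.1, 25.9, 156.0]
ee_rot: [-0.062, 0.993, -0.006, -0.104]
contact_force: [-0.6, -0.6, -0.7]
gripper_width: 42.2
grasp_force: 61.1
```

Request:
{"method": "send_rows", "body": {
  "targets": [
    {"x": -1.38,"y": 3.66,"z": -0.3,"ax": 0,"ay": 0,"az": 0,"gripper": 1},
    {"x": -1.38,"y": 3.66,"z": -0.3,"ax": 0,"ay": 0,"az": 0,"gripper": 1},
    {"x": 0,"y": 0,"z": 0,"ax": 0,"ay": 0,"az": 0,"gripper": 1},
    {"x": 0,"y": 0,"z": 0,"ax": 0,"ay": 0,"az": 0,"gripper": 1},
    {"x": 0,"y": 0,"z": 0,"ax": 0,"ay": 0,"az": 0,"gripper": 1}
  ]
}}

```text
clock: 25.02
position: [550.5, 100.1, 155.5]
ee_rot: [-0.063, 0.993, -0.007, -0.104]
contact_force: [0.3, 0.4, -0.5]
gripper_width: 42.6
grasp_force: 61.2
```

```bash
python3 g.py; bash dd.sh -31.5,-37,56
```

```text
clk 25.07 n 6362 top dz 21.5 x range [-20.5  21.4] mid 0.5 slope [1.0000e-03 2.1804e+01]
TCP case [-32.4 -40.2] 155.5 jar axis x -31.9
clk 25.07 TCP case [-32.4 -40.2] 155.5 toolz [-0.208  0.    -0.978] toolx [-0.978  0.     0.208] F [-0.3 -0.3 -1.3] w 42.1 g 61.2
-31.5,-37,56 [-2.15  0.32  9.71]
```

Request:
{"method": "send_rows", "body": {
  "targets": [
    {"x": -0.28,"y": 0.3,"z": -0.06,"ax": 0,"ay": 0,"az": 0,"gripper": 1},
    {"x": -0.67,"y": 0,"z": 3.15,"ax": 0,"ay": 0,"az": 0,"gripper": 1},
    {"x": -0.67,"y": 0,"z": 3.15,"ax": 0,"ay": 0,"az": 0,"gripper": 1},
    {"x": -0.4,"y": 0,"z": 1.9,"ax": 0,"ay": 0,"az": 0,"gripper": 1},
    {"x": -0.27,"y": 0,"z": 1.3,"ax": 0,"ay": 0,"az": 0,"gripper": 1}
  ]
}}

```text
clock: 25.48
position: [551.9, 101.8, 55.9]
ee_rot: [-0.061, 0.992, -0.007, -0.106]
contact_force: [0.1, -0.8, -1.5]
gripper_width: 42.4
grasp_force: 61.2
```

Request:
{"method": "send_rows", "body": {
  "targets": [
    {"x": 0,"y": 0,"z": 0,"ax": 0,"ay": 0,"az": 0,"gripper": 1},
    {"x": 0,"y": 0,"z": 0,"ax": 0,"ay": 0,"az": 0,"gripper": 1},
    {"x": 0,"y": 0,"z": 0,"ax": 0,"ay": 0,"az": 0,"gripper": 1}
  ]
}}

```text
clock: 25.73
position: [554.2, 103.1, 59.3]
ee_rot: [-0.062, 0.993, -0.006, -0.103]
contact_force: [-0.0, 0.4, -0.5]
gripper_width: 42.4
grasp_force: 61.1
```

```bash
python3 g.py; bash dd.sh -29,-37,40.5
```

```text
clk 25.78 n 6384 top dz 21.5 x range [-20.7  21.1] mid 0.2 slope [3.0000e-03 2.1593e+01]
TCP case [-28.  -36.8] 59.6 jar axis x -27.8
clk 25.78 TCP case [-28.  -36.8] 59.6 toolz [-0.205  0.001 -0.979] toolx [-0.979  0.     0.205] F [-0.1 -0.  -0.9] w 42.4 g 61.1
-29,-37,40.5 [-0.29 -0.02  1.89]
```

Request:
{"method": "send_rows", "body": {
  "targets": [
    {"x": -0.15,"y": 0,"z": 0.95,"ax": 0,"ay": 0,"az": 0,"gripper": 1},
    {"x": -0.15,"y": 0,"z": 0.95,"ax": 0,"ay": 0,"az": 0,"gripper": 1},
    {"x": 0,"y": 0,"z": 0,"ax": 0,"ay": 0,"az": 0,"gripper": 1},
    {"x": 0,"y": 0,"z": 0,"ax": 0,"ay": 0,"az": 0,"gripper": 1},
    {"x": 0,"y": 0,"z": 0,"ax": 0,"ay": 0,"az": 0,"gripper": -0.5}
  ]
}}

```text
clock: 26.2
position: [551.8, 103.2, 38.6]
ee_rot: [-0.062, 0.992, -0.007, -0.105]
contact_force: [0.3, 0.9, 0.7]
gripper_width: 52.7
grasp_force: 0.0
```

Request:
{"method": "send_rows", "body": {
  "targets": [
    {"x": 0,"y": 0,"z": 0,"ax": 0,"ay": 0,"az": 0,"gripper": -0.5},
    {"x": 0,"y": 0,"z": 0,"ax": 0,"ay": 0,"az": 0,"gripper": -0.5},
    {"x": 0,"y": 0,"z": 0,"ax": 0,"ay": 0,"az": 0,"gripper": -0.5},
    {"x": 0.4,"y": 0,"z": -2,"ax": 0,"ay": 0,"az": 0,"gripper": -0.5},
    {"x": 0.8,"y": 0,"z": -3.85,"ax": 0,"ay": 0,"az": 0,"gripper": -0.5}
  ]
}}

```text
clock: 26.62
position: [549.4, 102.4, 94.9]
ee_rot: [-0.062, 0.992, -0.008, -0.11]
contact_force: [0.6, 0.4, -0.7]
gripper_width: 64.2
grasp_force: 0.0
```

Request:
{"method": "send_rows", "body": {
  "targets": [
    {"x": 0.8,"y": 0,"z": -3.85,"ax": 0,"ay": 0,"az": 0,"gripper": -0.5},
    {"x": 0.8,"y": 0,"z": -3.85,"ax": 0,"ay": 0,"az": 0,"gripper": 1},
    {"x": 0.8,"y": 0,"z": -3.85,"ax": 0,"ay": -6,"az": 0,"gripper": 1},
    {"x": 0.4,"y": 0,"z": -3.85,"ax": 0,"ay": -6,"az": 0,"gripper": 1},
    {"x": 0,"y": 0,"z": 0,"ax": 0,"ay": 0,"az": 0,"gripper": 1}
  ]
}}

```text
clock: 27.03
position: [555.0, 103.6, 266.1]
ee_rot: [-0.064, 0.998, 0.002, 0.01]
contact_force: [-0.1, 0.3, 1.4]
gripper_width: 16.0
grasp_force: 0.0
```

Request:
{"method": "send_rows", "body": {
  "targets": [
    {"x": 0,"y": 0,"z": 0,"ax": 0,"ay": 0,"az": 0,"gripper": 1},
    {"x": 0,"y": 0,"z": 0,"ax": 0,"ay": 0,"az": 0,"gripper": 1},
    {"x": 0,"y": 0,"z": 0,"ax": 0,"ay": 0,"az": 0,"gripper": 1}
  ]
}}

```text
clock: 27.28
position: [552.7, 103.3, 253.8]
ee_rot: [-0.063, 0.998, -0.0, -0.002]
contact_force: [-0.3, -0.0, -1.2]
gripper_width: 0.2
grasp_force: 0.0
```

```bash
python3 j.py w7.png; bash dd.sh 138,-50,260
cat > lid.py <<'E'
from d import *
# lid and latch geometry now, wrist + side, in case axes
for cam in ['wrist','side','scene']:
    im,d,M=snap(cam); W=pts(d,M); L=case(W); X,Y,Z=L[...,0],L[...,1],W[...,2]
    k=(X>62)&(X<140)&(abs(Y)<80)&(Z>50)&(Z<200)
    for z in (80,110,140,150,160,170,180):
        m=k&(abs(Z-z)<4)&(Y<-40)
        if m.sum()>5: print(cam,'lid z',z,np.percentile(X[m],[2,50,98]).round(),'Y',np.percentile(Y[m],[2,98]).round())
    for z in range(76,130,6):
        m=(X<-60)&(X>-170)&(abs(Y)<30)&(abs(Z-z)<3)
        if m.sum()>2: print(cam,'latch z',z,np.percentile(X[m],[2,50,98]).round(),'Y',np.percentile(Y[m],[2,98]).round(),m.sum())
E
python3 lid.py
```

```text
clk 27.33 TCP [552.9 103.3 253.4] case [-29.4 -36.7] euler [ 1.970e-01 -3.132e+00  2.000e-03]
[ 257    0   42   40 1402] z 56.5 case c [-198.5  -76.7] 21.8 rect [-194.5  -76.6] [35. 43.] rgb [110. 249. 141.]
[ 156   21   45   46 1540] z 56.4 case c [-171.3 -184.9] 22.2 rect [-171.6 -184.3] [43. 43.] rgb [220. 114. 244.]
[ 171   95   41   41 1267] z 56.3 case c [ -97.2 -179.1] 22.2 rect [ -97.4 -179. ] [43. 43.] rgb [104. 247. 133.]
[ 298  155   37   37 1054] z 61.3 case c [-30.5 -35.8] 21.9 rect [-31.  -36.1] [43. 42.] rgb [82. 83. 80.]
[ 359  156   38   37 1079] z 61.3 case c [-29.9  37.1] 21.8 rect [-30.  37.] [43. 43.] rgb [65. 65. 63.]
[ 358  200   37   36 1007] z 61.2 case c [25.3 38.7] 22.1 rect [25.4 38.5] [43. 43.] rgb [81. 80. 79.]
[299 201  35  30 865] z 61.2 case c [ 26.1 -36.2] 21.9 rect [ 22.1 -36. ] [43. 34.] rgb [81. 81. 79.]
[352 242  56  32 371] z 54.0 case c [79.2 45.1] 37.5 rect [92.7 52.4] [33. 75.] rgb [87. 86. 84.]
[ 63 280  36  31 366] z 55.5 case c [ 140.  -357.2] 23.7 rect [ 134.  -348.3] [47. 23.] rgb [175. 149. 125.]
[613 312  27  60 401] z 50.2 case c [215
[... 1722 characters left out ...]
ene lid z 140 [ 77. 105. 115.] Y [-79. -44.]
scene lid z 150 [ 79. 109. 116.] Y [-80. -43.]
scene lid z 160 [ 81.  96. 112.] Y [-79. -41.]
scene lid z 170 [85. 94. 98.] Y [-78. -66.]
scene lid z 180 [86. 93. 99.] Y [-78. -65.]
scene latch z 76 [-134.  -82.  -66.] Y [-29.  27.] 78
scene latch z 82 [-157. -107.  -67.] Y [-28.  26.] 266
scene latch z 88 [-151. -129.  -75.] Y [-25.  24.] 109
scene latch z 94 [-113.  -82.  -76.] Y [-25.  24.] 43
scene latch z 100 [-85. -79. -76.] Y [-22.  20.] 20
scene latch z 106 [-79. -76. -74.] Y [-10.   6.] 14
scene latch z 112 [-79. -76. -74.] Y [-9.  8.] 10
scene latch z 118 [-76. -75. -74.] Y [-11.   4.] 11
scene latch z 124 [-81. -75. -74.] Y [-9.  9.] 15
```

View pics/w7.png

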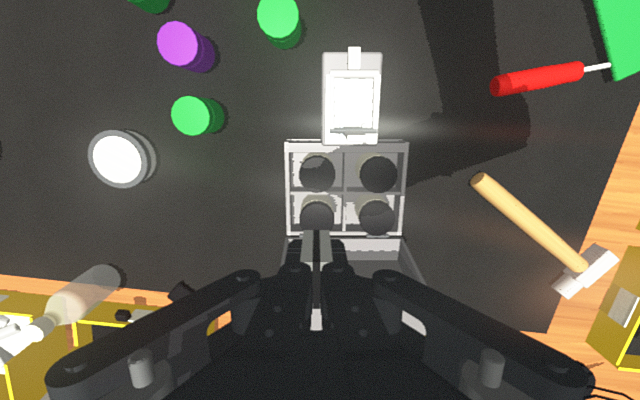

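All four cells hold a jar, with caps at (317,173), (378,173), (317,218) and (376,217). Each cap top is at z≈61, so the jars are seated. The next job is taking the closed fingers behind the lid.

Request:
{"method": "send_rows", "body": {
  "targets": [
    {"x": -3.4,"y": -0.27,"z": -0.1,"ax": 0,"ay": 0,"az": 0,"gripper": 1},
    {"x": -3.4,"y": -0.27,"z": -0.1,"ax": 0,"ay": 0,"az": 0,"gripper": 1},
    {"x": -3.4,"y": -0.27,"z": -0.1,"ax": 0,"ay": 0,"az": 0,"gripper": 1},
    {"x": -3.4,"y": -0.27,"z": -0.1,"ax": 0,"ay": 0,"az": 0,"gripper": 1},
    {"x": -3.4,"y": -0.25,"z": -0.1,"ax": 0,"ay": 0,"az": 0,"gripper": 1}
  ]
}}

```text
clock: 27.9
position: [725.2, 111.4, 258.9]
ee_rot: [-0.063, 0.998, -0.0, -0.001]
contact_force: [0.0, -0.2, -0.1]
gripper_width: 0.0
grasp_force: 0.0
```

Request:
{"method": "send_rows", "body": {
  "targets": [
    {"x": 0,"y": 0,"z": 0,"ax": 0,"ay": 0,"az": 0,"gripper": 1},
    {"x": 0,"y": 0,"z": 4.1,"ax": 0,"ay": 0,"az": 0,"gripper": 1},
    {"x": 0,"y": 0,"z": 4.1,"ax": 0,"ay": 0,"az": 0,"gripper": 1},
    {"x": 0,"y": 0,"z": 4.1,"ax": 0,"ay": 0,"az": 0,"gripper": 1},
    {"x": 0,"y": 0,"z": 0,"ax": 0,"ay": 0,"az": 0,"gripper": 1}
  ]
}}

```text
clock: 28.32
position: [717.3, 110.2, 125.1]
ee_rot: [-0.062, 0.998, -0.001, -0.011]
contact_force: [-1.6, 0.2, -3.6]
gripper_width: 0.2
grasp_force: 0.0
```

Request:
{"method": "send_rows", "body": {
  "targets": [
    {"x": 0,"y": 0,"z": 0,"ax": 0,"ay": 0,"az": 0,"gripper": 1},
    {"x": 0,"y": 0,"z": 0,"ax": 0,"ay": 0,"az": 0,"gripper": 1}
  ]
}}

```text
clock: 28.48
position: [725.2, 111.6, 139.7]
ee_rot: [-0.063, 0.998, -0.0, 0.002]
contact_force: [-0.2, -0.1, 0.8]
gripper_width: 0.0
grasp_force: 0.0
```

```bash
bash dd.sh
cat > arc.py <<'E'
from d import *
P0=np.r_[case(p),p[2]]; a=105; prev=np.array([P0[0],P0[2]])
for th in [1.714]+list(np.arange(1.6,0.05,-.12))+[0]:
    b=38+11*np.sin(th)-3
    P=np.array([59-a*np.cos(th)+b*np.sin(th),34+a*np.sin(th)+b*np.cos(th)])
    print(round(th,2),P.round(1),'x',((prev[0]-P[0])/10).round(2),'z',((prev[1]-P[1])/10).round(2)); prev=P
E
python3 arc.py
```

```text
clk 28.48 TCP case [142.6 -50. ] 139.7 toolz [ 0.004 -0.001 -1.   ] toolx [-1.    -0.001 -0.004] F [-0.2 -0.1  0.8] w 0.0 g 0.0
1.71 [119.4 131.4] x 2.32 z 0.83
1.6 [108.  137.6] x 1.14 z -0.62
1.48 [ 95.2 142.7] x 1.28 z -0.51
1.36 [ 81.8 146.2] x 1.35 z -0.35
1.24 [ 67.8 148.1] x 1.39 z -0.18
1.12 [ 53.7 148.1] x 1.42 z -0.0
1.0 [ 39.5 146.3] x 1.42 z 0.18
0.88 [ 25.6 142.6] x 1.39 z 0.36
0.76 [ 12.2 137.2] x 1.34 z 0.54
0.64 [ -0.4 130. ] x 1.26 z 0.72
0.52 [-12.  121.3] x 1.16 z 0.88
0.4 [-22.4 111.1] x 1.04 z 1.02
0.28 [-31.4  99.6] x 0.9 z 1.15
0.16 [-38.8  87. ] x 0.74 z 1.26
0 [-46.  69.] x 0.72 z 1.8
```

Request:
{"method": "send_rows", "body": {
  "targets": [
    {"x": 1.2,"y": 0,"z": 0.4,"ax": 0,"ay": 0,"az": 0,"gripper": 1},
    {"x": 1.1,"y": 0,"z": 0.2,"ax": 0,"ay": 0,"az": 0,"gripper": 1},
    {"x": 1.15,"y": 0,"z": -0.6,"ax": 0,"ay": 0,"az": 0,"gripper": 1},
    {"x": 1.3,"y": 0,"z": -0.5,"ax": 0,"ay": 0,"az": 0,"gripper": 1},
    {"x": 1.35,"y": 0,"z": -0.35,"ax": 0,"ay": 0,"az": 0,"gripper": 1}
  ]
}}

```text
clock: 28.9
position: [666.5, 104.9, 151.2]
ee_rot: [-0.063, 0.998, 0.001, 0.006]
contact_force: [3.7, -0.1, -1.8]
gripper_width: -0.1
grasp_force: 1.3
```

Request:
{"method": "send_rows", "body": {
  "targets": [
    {"x": 1.4,"y": 0,"z": -0.2,"ax": 0,"ay": 0,"az": 0,"gripper": 1},
    {"x": 1.4,"y": 0,"z": 0,"ax": 0,"ay": 0,"az": 0,"gripper": 1},
    {"x": 1.4,"y": 0,"z": 0.2,"ax": 0,"ay": 0,"az": 0,"gripper": 1},
    {"x": 1.4,"y": 0,"z": 0.35,"ax": 0,"ay": 0,"az": 0,"gripper": 1},
    {"x": 1.35,"y": 0,"z": 0.55,"ax": 0,"ay": 0,"az": 0,"gripper": 1}
  ]
}}

```text
clock: 29.32
position: [597.6, 96.4, 142.5]
ee_rot: [-0.063, 0.998, 0.001, 0.006]
contact_force: [2.5, 0.7, 0.5]
gripper_width: -0.2
grasp_force: 0.7
```

```bash
bash dd.sh -- 12,-50,137 2>/dev/null
python3 - <<'E'
from h import *
im,d,M=snap('side'); cv2.imwrite('pics/s2.png',cv2.resize(im[140:300,220:420,::-1],None,fx=3,fy=3))
E
```

```text
clk 29.32 TCP case [ 14.  -49.1] 142.5 toolz [ 0.013  0.002 -1.   ] toolx [-1.    -0.001 -0.013] F [2.5 0.7 0.5] w -0.2 g 0.7
```

View pics/s2.png

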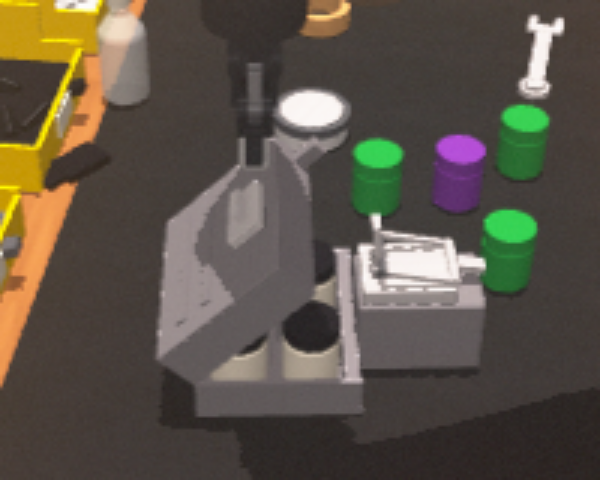

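The lid is about half shut, with the fingers pushing it near (255,150) and everything else undisturbed. I'll continue.

Request:
{"method": "send_rows", "body": {
  "targets": [
    {"x": 1.25,"y": 0,"z": 0.7,"ax": 0,"ay": 0,"az": 0,"gripper": 1},
    {"x": 1.15,"y": 0,"z": 0.9,"ax": 0,"ay": 0,"az": 0,"gripper": 1},
    {"x": 1.05,"y": 0,"z": 1.0,"ax": 0,"ay": 0,"az": 0,"gripper": 1},
    {"x": 0.9,"y": 0,"z": 1.15,"ax": 0,"ay": 0,"az": 0,"gripper": 1},
    {"x": 0.75,"y": 0,"z": 1.25,"ax": 0,"ay": 0,"az": 0,"gripper": 1}
  ]
}}

```text
clock: 29.78
position: [546.0, 89.8, 90.4]
ee_rot: [-0.063, 0.998, 0.001, 0.004]
contact_force: [-0.5, -0.7, 0.9]
gripper_width: 0.3
grasp_force: 0.3
```

Request:
{"method": "send_rows", "body": {
  "targets": [
    {"x": 0.3,"y": 0,"z": 0.8,"ax": 0,"ay": 0,"az": 0,"gripper": 1},
    {"x": 0.2,"y": 0,"z": 0.8,"ax": 0,"ay": 0,"az": 0,"gripper": 1},
    {"x": 0,"y": 0,"z": 0.2,"ax": 0,"ay": 0,"az": 0,"gripper": 1},
    {"x": 0,"y": 0,"z": 0,"ax": 0,"ay": 0,"az": 0,"gripper": 1},
    {"x": 0,"y": 0,"z": 0,"ax": 0,"ay": 0,"az": 0,"gripper": 1}
  ]
}}

```text
clock: 30.2
position: [540.1, 88.8, 71.9]
ee_rot: [-0.063, 0.998, 0.0, 0.001]
contact_force: [-5.7, 0.8, 12.2]
gripper_width: -0.3
grasp_force: 6.2
```

```bash
bash dd.sh
cat > top.py <<'E'
from h import *
for cam in ['side','scene','wrist']:
    im,d,M=snap(cam); W=pts(d,M); L=case(W); X,Y,Z=L[...,0],L[...,1],W[...,2]
    m=(abs(X)<60)&(abs(Y)<75)&((Y>25))&(Z>60)&(Z<85)
    if m.sum()>20: print(cam,'lid top z',np.percentile(Z[m],[5,50,95]).round(1),'slope',np.polyfit(X[m],Z[m],1).round(4),m.sum())
    m=(abs(Y)<14)&(X>-60)&(X<0)&(Z>75)&(Z<100)
    if m.sum()>5: print(cam,'keeper',[(z,np.percentile(X[m&(abs(Z-z)<2)],[2,98]).round(1)) for z in (80,84,88) if (m&(abs(Z-z)<2)).sum()>3])
E
python3 top.py
```

```text
clk 30.2 TCP case [-44.  -49.5] 71.9 toolz [ 0.003  0.    -1.   ] toolx [-1.    -0.001 -0.003] F [-5.7  0.8 12.2] w -0.3 g 6.2
side lid top z [70.5 72.7 75.6] slope [2.40000e-03 7.28808e+01] 874
side keeper [(80, array([-52.3, -22.9])), (84, array([-51.5, -25.7])), (88, array([-41.1, -36. ]))]
scene lid top z [70.  72.8 74.9] slope [-1.26000e-02  7.26262e+01] 593
scene keeper [(80, array([-52.9, -23.3])), (84, array([-49.2, -23.3])), (88, array([-43.9, -36. ]))]
wrist lid top z [71.5 72.4 73.4] slope [-1.10000e-03  7.24469e+01] 7670
wrist keeper [(80, array([-54.3, -26.7])), (84, array([-46.6, -43.4])), (88, array([-44.6, -36.6]))]
```

The lid is fully shut: top at z≈72 and level, with 12 N at the fingers. Next is going above the loop's tab for a close look.

Request:
{"method": "send_rows", "body": {
  "targets": [
    {"x": 0,"y": 0,"z": -3.9,"ax": 0,"ay": 0,"az": 0,"gripper": 0.3},
    {"x": 0,"y": 0,"z": -3.9,"ax": 0,"ay": 0,"az": 0,"gripper": 0.3},
    {"x": 3.75,"y": 1.65,"z": 0,"ax": 0,"ay": 0,"az": 0,"gripper": 0.3},
    {"x": 3.75,"y": 1.65,"z": 0,"ax": 0,"ay": 0,"az": 0,"gripper": 0.3},
    {"x": 3.75,"y": 1.65,"z": 0,"ax": 0,"ay": 0,"az": 0,"gripper": 0.3}
  ]
}}

```text
clock: 30.77
position: [421.4, 124.3, 148.4]
ee_rot: [-0.062, 0.998, 0.001, 0.002]
contact_force: [0.4, 0.8, 0.4]
gripper_width: 29.8
grasp_force: 0.0
```

Request:
{"method": "send_rows", "body": {
  "targets": [
    {"x": 0,"y": 0,"z": 0,"ax": 0,"ay": 0,"az": 0,"gripper": 0.3},
    {"x": 0,"y": 0,"z": 0,"ax": 0,"ay": 0,"az": 0,"gripper": 0.3},
    {"x": 0,"y": 0,"z": 0,"ax": 0,"ay": 0,"az": 0,"gripper": 0.3},
    {"x": 0,"y": 0,"z": 0,"ax": 0,"ay": 0,"az": 0,"gripper": 0.3}
  ]
}}

```text
clock: 31.1
position: [422.5, 123.8, 147.5]
ee_rot: [-0.063, 0.998, 0.0, 0.001]
contact_force: [-0.1, -0.9, 0.2]
gripper_width: 29.8
grasp_force: 0.0
```

```bash
bash dd.sh
python3 - <<'E'
from h import *
im,d,M=snap('wrist','w8.png'); W=pts(d,M); L=case(W); X,Y,Z=L[...,0],L[...,1],W[...,2]
for x in range(-172,-64,4):
    for nm,yl,yh in [('c',-5,5),('bars',16,26)]:
        m=(abs(X-x)<2)&(Y>yl)&(Y<yh)&(Z>60)&(Z<140)
        if m.sum()>3: print(x,nm,'zmax',np.percentile(Z[m],95).round(1),'med',np.median(Z[m]).round(1),end=' | ')
    print()
m=(X<-148)&(X>-166)&(abs(Y)<20)&(Z>78); print('tongue y',np.percentile(Y[m],[2,98]).round(1),'x',np.percentile(X[m],[2,98]).round(1))
E
python3 top.py | grep top
```

```text
clk 31.1 TCP case [-156.3    0. ] 147.5 toolz [ 0.002  0.001 -1.   ] toolx [-1.     0.    -0.002] F [-0.1 -0.9  0.2] w 29.8 g 0.0


-164 c zmax 84.3 med 78.3 | -164 bars zmax 66.3 med 63.8 | 
-160 c zmax 84.8 med 83.2 | -160 bars zmax 69.1 med 67.4 | 
-156 c zmax 85.9 med 84.5 | -156 bars zmax 69.5 med 68.3 | 
-152 c zmax 86.4 med 85.3 | -152 bars zmax 69.1 med 68.3 | 
-148 c zmax 87.1 med 86.0 | -148 bars zmax 69.4 med 68.4 | 
-144 c zmax 87.7 med 86.7 | -144 bars zmax 69.9 med 68.4 | 
-140 c zmax 88.9 med 87.8 | -140 bars zmax 88.8 med 72.7 | 
-136 c zmax 89.5 med 88.0 | -136 bars zmax 89.2 med 88.0 | 
-132 c zmax 81.2 med 80.2 | -132 bars zmax 88.6 med 80.6 | 
-128 c zmax 81.2 med 80.4 | -128 bars zmax 88.5 med 80.5 | 
-124 c zmax 81.7 med 80.5 | -124 bars zmax 89.6 med 80.6 | 
-120 c zmax 81.8 med 80.5 | -120 bars zmax 89.8 med 80.7 | 
-116 c zmax 81.3 med 80.4 | -116 bars zmax 90.8 med 80.8 | 
-112 c zmax 81.3 med 80.4 | -112 bars zmax 91.4 med 80.8 | 
-108 c zmax 81.1 med 80.3 | -108 bars zmax 93.7 med 80.7 | 
-104 c zmax 81.3 med 80.4 | -104 bars zmax 93.8 med 80.6 | 
-100 c zmax 81.4 med 80.2 | -100 bars zmax 94.7 med 81.0 | 
-96 c zmax 81.5 med 80.4 | -96 bars zmax 95.2 med 81.1 | 
-92 c zmax 81.2 med 80.3 | -92 bars zmax 96.0 med 93.7 | 
-88 c zmax 95.4 med 84.0 | -88 bars zmax 96.6 med 94.7 | 
-84 c zmax 111.7 med 98.0 | -84 bars zmax 97.8 med 96.3 | 
-80 c zmax 120.9 med 115.6 | -80 bars zmax 96.9 med 80.8 | 



tongue y [-16.4  17.1] x [-165.6 -148.4]
side lid top z [70.5 72.8 75.5] slope [3.50000e-03 7.29204e+01] 871
scene lid top z [69.5 72.9 75.1] slope [-1.73000e-02  7.26818e+01] 596
wrist lid top z [71.4 72.4 73.7] slope [-2.27000e-02  7.12813e+01] 175
```

View pics/w8.png

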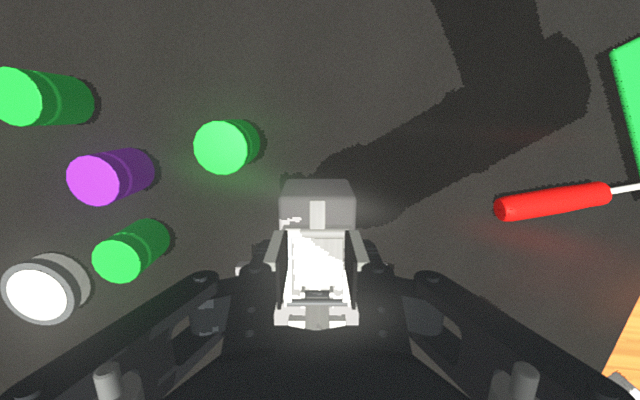

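The close view shows the loop's tongue at (317,213), the base plate and loop at (318,270), and the lever upright behind them. Depth gives the tongue at x -144 to -164 and z≈81. The loop's elevation is about 3.3. Next step is descending around the tongue and gripping.

Request:
{"method": "send_rows", "body": {
  "targets": [
    {"x": 0,"y": 0,"z": 3.0,"ax": 0,"ay": 0,"az": 0,"gripper": 0.3},
    {"x": 0,"y": 0,"z": 2.0,"ax": 0,"ay": 0,"az": 0,"gripper": 0.3},
    {"x": 0,"y": 0,"z": 1.2,"ax": 0,"ay": 0,"az": 0,"gripper": 0.3},
    {"x": 0,"y": 0,"z": 0.7,"ax": 0,"ay": 0,"az": 0,"gripper": 0.3},
    {"x": 0,"y": 0,"z": 0.3,"ax": 0,"ay": 0,"az": 0,"gripper": 0.3}
  ]
}}

```text
clock: 31.72
position: [420.7, 122.7, 73.6]
ee_rot: [-0.062, 0.998, -0.001, -0.001]
contact_force: [0.5, 0.4, 0.5]
gripper_width: 29.7
grasp_force: 0.0
```

Request:
{"method": "send_rows", "body": {
  "targets": [
    {"x": 0,"y": 0,"z": 0,"ax": 0,"ay": 0,"az": 0,"gripper": 0.3},
    {"x": 0,"y": 0,"z": 0,"ax": 0,"ay": 0,"az": 0,"gripper": 0.3},
    {"x": 0,"y": 0,"z": 0,"ax": 0,"ay": 0,"az": 0,"gripper": 1},
    {"x": 0,"y": 0,"z": 0,"ax": 0,"ay": 0,"az": 0,"gripper": 1},
    {"x": 0,"y": 0,"z": 0,"ax": 0,"ay": 0,"az": 0,"gripper": 1}
  ]
}}

```text
clock: 32.13
position: [421.4, 123.8, 75.7]
ee_rot: [-0.063, 0.998, 0.001, 0.001]
contact_force: [-1.3, 1.4, 2.8]
gripper_width: 9.2
grasp_force: 58.6
```

Request:
{"method": "send_rows", "body": {
  "targets": [
    {"x": 0,"y": 0,"z": 0,"ax": 0,"ay": 0,"az": 0,"gripper": 1},
    {"x": 0,"y": 0,"z": 0,"ax": 0,"ay": 0,"az": 0,"gripper": 1}
  ]
}}

```text
clock: 32.3
position: [421.4, 123.8, 75.6]
ee_rot: [-0.063, 0.998, 0.001, 0.001]
contact_force: [-1.9, 1.0, 5.1]
gripper_width: 9.4
grasp_force: 58.9
```

```bash
bash dd.sh
cat > arc2.py <<'E'
from d import *
P0=np.array([case(p)[0],p[2]]); C=np.array([-84.,93.7]); off=P0-(C+72.5*np.array([np.cos(3.31),np.sin(3.31)])); print(off.round(1)); prev=P0
for e in np.arange(3.11,1.0,-.2):
    P=C+72.5*np.array([np.cos(e),np.sin(e)])+off
    print(round(e,2),'x',((prev[0]-P[0])/10).round(2),'z',((prev[1]-P[1])/10).round(2)); prev=P
E
python3 arc2.py
```

```text
clk 32.3 TCP case [-1.574e+02  1.000e-01] 75.6 toolz [ 0.002  0.001 -1.   ] toolx [-1.    -0.001 -0.002] F [-1.9  1.   5.1] w 9.4 g 58.9
[-1.9 -5.9]
3.11 x 0.1 z -1.44
2.91 x -0.19 z -1.44
2.71 x -0.47 z -1.37
2.51 x -0.73 z -1.25
2.31 x -0.97 z -1.08
2.11 x -1.16 z -0.86
1.91 x -1.31 z -0.62
1.71 x -1.41 z -0.34
1.51 x -1.45 z -0.06
1.31 x -1.43 z 0.23
1.11 x -1.35 z 0.51
```

Request:
{"method": "send_rows", "body": {
  "targets": [
    {"x": 0.1,"y": 0,"z": -1.45,"ax": 0,"ay": 0,"az": 0,"gripper": 1},
    {"x": -0.2,"y": 0,"z": -1.45,"ax": 0,"ay": 0,"az": 0,"gripper": 1},
    {"x": -0.45,"y": 0,"z": -1.4,"ax": 0,"ay": 0,"az": 0,"gripper": 1},
    {"x": -0.75,"y": 0,"z": -1.25,"ax": 0,"ay": 0,"az": 0,"gripper": 1},
    {"x": 0,"y": 0,"z": 0,"ax": 0,"ay": 0,"az": 0,"gripper": 1}
  ]
}}

```text
clock: 32.72
position: [435.1, 125.8, 131.4]
ee_rot: [-0.063, 0.998, 0.001, 0.001]
contact_force: [2.2, 3.3, -6.4]
gripper_width: 9.0
grasp_force: 58.6
```

```bash
bash dd.sh
python3 - <<'E'
from h import *
im,d,M=snap('side'); cv2.imwrite('pics/s3.png',cv2.resize(im[150:270,300:420,::-1],None,fx=4.5,fy=4.5))
E
```

```text
clk 32.72 TCP case [-143.5    0.4] 131.4 toolz [ 0.003  0.002 -1.   ] toolx [-1.    -0.    -0.003] F [ 2.2  3.3 -6.4] w 9.0 g 58.6
```

View pics/s3.png

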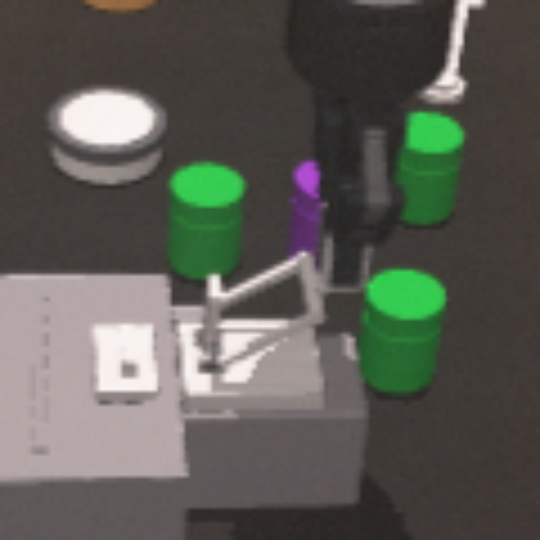

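The loop rises with the gripped tongue at (340,270) and the lever stays upright at (212,320). Next: carry it past vertical.

Request:
{"method": "send_rows", "body": {
  "targets": [
    {"x": -0.95,"y": 0,"z": -1.1,"ax": 0,"ay": 0,"az": 0,"gripper": 1},
    {"x": -1.15,"y": 0,"z": -0.85,"ax": 0,"ay": 0,"az": 0,"gripper": 1},
    {"x": -1.3,"y": 0,"z": -0.6,"ax": 0,"ay": 0,"az": 0,"gripper": 1},
    {"x": -1.4,"y": 0,"z": -0.35,"ax": 0,"ay": 0,"az": 0,"gripper": 1},
    {"x": -1.45,"y": 0,"z": -0.05,"ax": 0,"ay": 0,"az": 0,"gripper": 1}
  ]
}}

```text
clock: 33.18
position: [494.6, 132.8, 160.0]
ee_rot: [-0.063, 0.998, -0.0, -0.001]
contact_force: [-5.9, 3.6, 17.3]
gripper_width: 7.3
grasp_force: 59.2
```

Request:
{"method": "send_rows", "body": {
  "targets": [
    {"x": -1.45,"y": 0,"z": 0.25,"ax": 0,"ay": 0,"az": 0,"gripper": 1},
    {"x": -1.35,"y": 0,"z": 0.5,"ax": 0,"ay": 0,"az": 0,"gripper": 1},
    {"x": 0,"y": 0,"z": 0,"ax": 0,"ay": 0,"az": 0,"gripper": 1},
    {"x": 0,"y": 0,"z": 0,"ax": 0,"ay": 0,"az": 0,"gripper": 1}
  ]
}}

```text
clock: 33.52
position: [522.4, 135.5, 150.9]
ee_rot: [-0.062, 0.998, -0.001, -0.002]
contact_force: [-0.5, 0.2, -0.5]
gripper_width: 0.1
grasp_force: 0.0
```

```bash
bash dd.sh
cat > latch.py <<'E'
from h import *
for cam in ['side','scene']:
    im,d,M=snap(cam); W=pts(d,M); L=case(W); X,Y,Z=L[...,0],L[...,1],W[...,2]
    for nm,m0 in [('bars',(abs(abs(Y)-22)<6)),('mid',abs(Y)<11)]:
        o=[]
        for z in range(88,180,8):
            m=m0&(X>-170)&(X<40)&(abs(Z-z)<4)
            if m.sum()>2: o.append((z,np.percentile(X[m],[5,50,95]).round().astype(int).tolist(),int(m.sum())))
        print(cam,nm,o)
E
python3 latch.py
```

```text
clk 33.52 TCP case [-55.7  -1. ] 150.9 toolz [-0.003 -0.001 -1.   ] toolx [-1.     0.001  0.003] F [-0.5  0.2 -0.5] w 0.1 g 0.0
side bars [(88, [-80, -78, -46], 3), (96, [-82, -78, -76], 16), (104, [-83, -81, -79], 15), (112, [-87, -84, -81], 16), (120, [-89, -86, -84], 17), (128, [-91, -89, -87], 17), (136, [-94, -91, -89], 14), (144, [-99, -94, -92], 13), (152, [-99, -96, -93], 18)]
side mid [(88, [-84, -40, -36], 25), (96, [-81, -78, -40], 19), (104, [-77, -74, -70], 10), (112, [-73, -71, -66], 11), (120, [-69, -65, -62], 20), (128, [-67, -66, -65], 4), (152, [-99, -93, -48], 28), (160, [-102, -95, -45], 31), (168, [-106, -99, -45], 33), (176, [-103, -55, -45], 21)]
scene bars [(96, [-82, -78, -76], 14), (104, [-88, -85, -81], 10), (112, [-90, -87, -84], 19), (120, [-95, -91, -88], 17), (128, [-101, -96, -92], 21), (136, [-105, -100, -96], 18), (144, [-108, -103, -101], 20)]
scene mid [(88, [-77, -42, -36], 33), (96, [-80, -74, -58], 13), (104, [-75, -71, -68], 11), (112, [-72, -67, -65], 11), (120, [-68, -64, -63], 20), (144, [-108, -103, -101], 22), (152, [-111, -107, -47], 26), (160, [-117, -110, -45], 39), (168, [-116, -47, -44], 23), (176, [-49, -46, -44], 17)]
```

The tongue slipped out near vertical because the clamped pads resist rotation, so the loop is falling back. I'll retry with a lighter grip and turn the tool along with the loop.

Request:
{"method": "send_rows", "body": {
  "targets": [
    {"x": 0,"y": 0,"z": -4.0,"ax": 0,"ay": 0,"az": 0,"gripper": 0.3},
    {"x": 0,"y": 0,"z": -1.0,"ax": 0,"ay": 0,"az": 0,"gripper": 0.3},
    {"x": 0,"y": 0,"z": 0,"ax": 0,"ay": 0,"az": 0,"gripper": 0.3},
    {"x": 3.3,"y": 0,"z": 0,"ax": 0,"ay": 0,"az": 0,"gripper": 0.3},
    {"x": 3.3,"y": 0,"z": 0,"ax": 0,"ay": 0,"az": 0,"gripper": 0.3}
  ]
}}

```text
clock: 34.03
position: [457.1, 127.7, 201.3]
ee_rot: [-0.062, 0.998, -0.0, -0.001]
contact_force: [-0.2, 0.1, 0.6]
gripper_width: 29.9
grasp_force: 0.0
```

Request:
{"method": "send_rows", "body": {
  "targets": [
    {"x": 3.3,"y": 0,"z": 1.0,"ax": 0,"ay": -7,"az": 0,"gripper": 0.3},
    {"x": 0,"y": 0,"z": 3.0,"ax": 0,"ay": -7,"az": 0,"gripper": 0.3},
    {"x": 0,"y": 0,"z": 0,"ax": 0,"ay": -7,"az": 0,"gripper": 0.3},
    {"x": 0,"y": 0,"z": 0,"ax": 0,"ay": 0,"az": 0,"gripper": 0.3},
    {"x": 0,"y": 0,"z": 0,"ax": 0,"ay": 0,"az": 0,"gripper": 0.3}
  ]
}}

```text
clock: 34.45
position: [430.0, 118.4, 169.8]
ee_rot: [-0.059, 0.987, 0.002, 0.151]
contact_force: [0.8, 0.2, 0.8]
gripper_width: 29.9
grasp_force: 0.0
```

Request:
{"method": "send_rows", "body": {
  "targets": [
    {"x": 0,"y": 0,"z": 0,"ax": 0,"ay": 0,"az": 0,"gripper": 0.3},
    {"x": 0,"y": 0,"z": 0,"ax": 0,"ay": 0,"az": 0,"gripper": 0.3}
  ]
}}

```text
clock: 34.62
position: [435.1, 122.4, 173.0]
ee_rot: [-0.058, 0.986, 0.004, 0.154]
contact_force: [0.1, 0.4, 0.2]
gripper_width: 29.6
grasp_force: 0.0
```

```bash
bash dd.sh -154,0,76
cat > lp.py <<'E'
from h import *
im,d,M=snap('wrist','w9.png'); W=pts(d,M); L=case(W); X,Y,Z=L[...,0],L[...,1],W[...,2]
o=[]
for x in range(-172,-20,6):
    for nm,yl,yh in [('c',-5,5),('b',17,25)]:
        m=(abs(X-x)<2)&(Y>yl)&(Y<yh)&(Z>60)&(Z<140)
        if m.sum()>3: o.append((x,nm,float(np.percentile(Z[m],95).round(1)),float(np.median(Z[m]).round(1))))
print(o)
E
python3 lp.py; python3 latch.py; python3 -c "
from h import *;print(arm.read_state()['joints'].round(2))"
```

```text
clk 34.62 TCP case [-143.9   -3.1] 173.0 toolz [ 0.305 -0.012 -0.952] toolx [-0.952  0.006 -0.305] F [0.1 0.4 0.2] w 29.6 g 0.0
-154,0,76 [3.92 0.39 8.93]
[(-160, 'c', 84.4, 68.8), (-160, 'b', 68.8, 67.2), (-154, 'c', 85.7, 84.5), (-154, 'b', 69.5, 68.4), (-148, 'c', 86.6, 85.5), (-148, 'b', 69.4, 68.5), (-142, 'c', 87.6, 86.7), (-142, 'b', 68.8, 68.3), (-136, 'c', 89.3, 87.9), (-136, 'b', 88.8, 87.5), (-130, 'c', 87.1, 87.1), (-130, 'b', 88.6, 87.7), (-124, 'c', 81.1, 80.4), (-124, 'b', 89.7, 87.6), (-118, 'c', 81.0, 80.2), (-118, 'b', 90.6, 84.4), (-112, 'c', 81.3, 80.4), (-112, 'b', 91.5, 88.8), (-106, 'c', 81.1, 80.3), (-106, 'b', 92.6, 91.1), (-100, 'c', 81.2, 80.2), (-100, 'b', 94.0, 92.1), (-94, 'c', 81.0, 80.3), (-94, 'b', 94.6, 93.4), (-88, 'c', 87.2, 81.2), (-88, 'b', 93.8, 80.6), (-82, 'c', 97.4, 94.3), (-82, 'b', 97.1, 94.1), (-76, 'c', 110.8, 105.3), (-76, 'b', 81.0, 80.3), (-70, 'c', 123.7, 119.7), (-64, 'c', 123.1, 122.5), (-52, 'b', 80.8, 80.1), (-46, 'b', 81.2, 80.4), (-40, 'b', 81.0, 80.1), (-34, 'b', 80.8, 80.2), (-28, 'b', 81.1, 80.2)]
side bars [(88, [-134, -116, -86], 96), (96, [-109, -87, -77], 60), (176, [-153, -143, -136], 22)]
side mid [(88, [-154, -132, -36], 80), (96, [-82, -78, -38], 20), (104, [-76, -73, -69], 13), (112, [-72, -71, -66], 9), (120, [-69, -66, -62], 21), (128, [-67, -65, -62], 4)]
scene bars [(88, [-134, -119, -97], 50), (96, [-107, -92, -77], 38), (176, [-153, -144, -136], 11)]
scene mid [(88, [-150, -104, -36], 68), (96, [-80, -75, -72], 14), (104, [-74, -71, -69], 12), (112, [-72, -67, -66], 13), (120, [-68, -65, -62], 19)]
[ 0.74  0.   -0.82  0.38 -0.53 -2.5 ]
```

Request:
{"method": "send_rows", "body": {
  "targets": [
    {"x": 0,"y": 0.3,"z": 0,"ax": 0,"ay": 7,"az": 0,"gripper": 0.3},
    {"x": 0.5,"y": 0,"z": 2.0,"ax": 0,"ay": 0,"az": 0,"gripper": 0.3},
    {"x": 0.5,"y": 0,"z": 2.0,"ax": 0,"ay": 0,"az": 0,"gripper": 0.3},
    {"x": 0,"y": 0,"z": 0,"ax": 0,"ay": 0,"az": 0,"gripper": 0.3},
    {"x": 0,"y": 0,"z": 0,"ax": 0,"ay": 0,"az": 0,"gripper": 0.3}
  ]
}}

```text
clock: 35.18
position: [431.5, 121.2, 129.6]
ee_rot: [-0.058, 0.994, -0.003, 0.098]
contact_force: [-0.5, -0.5, 0.4]
gripper_width: 29.7
grasp_force: 0.0
```

Request:
{"method": "send_rows", "body": {
  "targets": [
    {"x": 0,"y": 0,"z": 0,"ax": 0,"ay": 0,"az": 0,"gripper": 0.3},
    {"x": 0,"y": 0,"z": 0,"ax": 0,"ay": 0,"az": 0,"gripper": 0.3}
  ]
}}

```text
clock: 35.35
position: [432.3, 122.1, 131.3]
ee_rot: [-0.058, 0.993, -0.001, 0.1]
contact_force: [0.1, -0.3, 0.4]
gripper_width: 29.8
grasp_force: 0.0
```

```bash
bash dd.sh -153,0,75.5;  python3 -c "
from h import *;print(arm.read_state()['joints'].round(2))"
```

```text
clk 35.35 TCP case [-146.8   -3. ] 131.3 toolz [ 0.199 -0.015 -0.98 ] toolx [-0.98   0.008 -0.199] F [ 0.1 -0.3  0.4] w 29.8 g 0.0
-153,0,75.5 [1.72 0.37 5.34]
[ 0.72  0.11 -0.77  0.24 -0.55 -2.37]
```

Request:
{"method": "send_rows", "body": {
  "targets": [
    {"x": 0.6,"y": 0.17,"z": 2.0,"ax": 0,"ay": 0,"az": 0,"gripper": 0.3},
    {"x": 0.5,"y": 0.1,"z": 1.5,"ax": 0,"ay": 0,"az": 0,"gripper": 0.3},
    {"x": 0.3,"y": 0.1,"z": 1.0,"ax": 0,"ay": 0,"az": 0,"gripper": 0.3},
    {"x": 0.2,"y": 0,"z": 0.55,"ax": 0,"ay": 0,"az": 0,"gripper": 0.3},
    {"x": 0.1,"y": 0,"z": 0.3,"ax": 0,"ay": 0,"az": 0,"gripper": 0.3}
  ]
}}

```text
clock: 35.77
position: [425.2, 123.7, 74.4]
ee_rot: [-0.058, 0.993, -0.002, 0.099]
contact_force: [0.8, 0.8, 0.4]
gripper_width: 29.9
grasp_force: 0.0
```

Request:
{"method": "send_rows", "body": {
  "targets": [
    {"x": 0,"y": 0,"z": 0,"ax": 0,"ay": 0,"az": 0,"gripper": 0.3},
    {"x": 0,"y": 0,"z": 0,"ax": 0,"ay": 0,"az": 0,"gripper": 0.3},
    {"x": 0,"y": 0,"z": 0,"ax": 0,"ay": 0,"az": 0,"gripper": 0.75},
    {"x": 0,"y": 0,"z": 0,"ax": 0,"ay": 0,"az": 0,"gripper": 0.75},
    {"x": 0,"y": 0,"z": 0,"ax": 0,"ay": 0,"az": 0,"gripper": 0.75}
  ]
}}

```text
clock: 36.18
position: [425.7, 124.4, 75.1]
ee_rot: [-0.058, 0.993, -0.001, 0.1]
contact_force: [-2.3, 1.7, 3.3]
gripper_width: 11.3
grasp_force: 21.6
```

Request:
{"method": "send_rows", "body": {
  "targets": [
    {"x": 0,"y": 0,"z": 0,"ax": 0,"ay": 0,"az": 0,"gripper": 0.75},
    {"x": 0,"y": 0,"z": 0,"ax": 0,"ay": 0,"az": 0,"gripper": 0.75}
  ]
}}

```text
clock: 36.35
position: [425.7, 124.4, 75.1]
ee_rot: [-0.058, 0.993, -0.001, 0.1]
contact_force: [-2.5, 1.8, 6.7]
gripper_width: 11.1
grasp_force: 21.9
```

```bash
bash dd.sh
cat > arc3.py <<'E'
from d import *
zc=R.from_euler('z',-q[2]).apply(r.apply([0,0,1])); al=np.arctan2(zc[0],-zc[2])  # +: fingers point to +x
P0=np.array([case(p)[0],p[2]]); C=np.array([-80.4,93.7]); e0=3.31
T=C+72.5*np.array([np.cos(e0),np.sin(e0)])
def ax(a): return np.array([-np.cos(a),-np.sin(a)]),np.array([np.sin(a),-np.cos(a)])
x_,z_=ax(al); off=np.array([(P0-T)@x_,(P0-T)@z_]); print('alpha',np.degrees(al).round(1),'off in tool',off.round(1))
prev=P0;a=al
N=12
for i in range(1,N+1):
    e=e0-i*(2.05/N); a2=al-i*np.radians(6)
    x2,z2=ax(a2); P=C+72.5*np.array([np.cos(e),np.sin(e)])+off[0]*x2+off[1]*z2
    x1,z1=ax(a); D=P-prev   # shift is along axes before the turn
    print(round(e,2),'x',(D@x1/10).round(2),'z',(D@z1/10).round(2),'| P',P.round(0)); prev=P;a=a2
E
python3 arc3.py
```

```text
clk 36.35 TCP case [-1.53e+02  1.00e-01] 75.1 toolz [ 0.199 -0.015 -0.98 ] toolx [-0.98   0.007 -0.199] F [-2.5  1.8  6.7] w 11.1 g 21.9
alpha 11.5 off in tool [2.4 6.1]
3.14 x -0.08 z -1.26 | P [-155.   88.]
2.97 x -0.16 z -1.24 | P [-154.  100.]
2.8 x -0.24 z -1.23 | P [-152.  112.]
2.63 x -0.32 z -1.2 | P [-147.  124.]
2.46 x -0.4 z -1.18 | P [-141.  135.]
2.29 x -0.47 z -1.14 | P [-133.  144.]
2.11 x -0.55 z -1.11 | P [-123.  152.]
1.94 x -0.62 z -1.06 | P [-112.  158.]
1.77 x -0.68 z -1.02 | P [-101.  162.]
1.6 x -0.75 z -0.97 | P [-89. 164.]
1.43 x -0.81 z -0.91 | P [-77. 164.]
1.26 x -0.86 z -0.85 | P [-65. 162.]
```

Request:
{"method": "send_rows", "body": {
  "targets": [
    {"x": -0.08,"y": 0,"z": -1.25,"ax": 0,"ay": 6,"az": 0,"gripper": 0.75},
    {"x": -0.16,"y": 0,"z": -1.25,"ax": 0,"ay": 6,"az": 0,"gripper": 0.75},
    {"x": -0.24,"y": 0,"z": -1.22,"ax": 0,"ay": 6,"az": 0,"gripper": 0.75},
    {"x": -0.32,"y": 0,"z": -1.2,"ax": 0,"ay": 6,"az": 0,"gripper": 0.75},
    {"x": -0.4,"y": 0,"z": -1.18,"ax": 0,"ay": 6,"az": 0,"gripper": 0.75}
  ]
}}

```text
clock: 36.77
position: [436.7, 124.8, 130.9]
ee_rot: [-0.052, 0.988, -0.018, -0.143]
contact_force: [-4.7, 10.5, -1.8]
gripper_width: 11.1
grasp_force: 22.9
```

Request:
{"method": "send_rows", "body": {
  "targets": [
    {"x": 0,"y": 0,"z": 0,"ax": 0,"ay": 0,"az": 0,"gripper": 0.75}
  ]
}}

```text
clock: 36.85
position: [438.4, 124.8, 130.7]
ee_rot: [-0.051, 0.988, -0.019, -0.145]
contact_force: [-11.1, 10.3, 6.7]
gripper_width: 11.3
grasp_force: 25.2
```

```bash
bash dd.sh -141,0,135; python3 latch.py
```

```text
clk 36.85 TCP case [-140.4   -1.1] 130.7 toolz [-0.288 -0.016 -0.957] toolx [-0.957  0.024  0.288] F [-11.1  10.3   6.7] w 11.3 g 25.2
-141,0,135 [ 0.18  0.09 -0.39]
side bars [(88, [-109, -42, -39], 6), (96, [-87, -81, -76], 26), (104, [-99, -90, -85], 31), (112, [-110, -103, -94], 40), (120, [-123, -114, -107], 35), (128, [-127, -122, -118], 23), (136, [-143, -137, -131], 6), (144, [-141, -134, -130], 14), (152, [-140, -134, -127], 19), (160, [-138, -133, -124], 15)]
side mid [(88, [-87, -41, -36], 26), (96, [-81, -77, -38], 23), (104, [-75, -74, -69], 12), (112, [-72, -71, -66], 10), (120, [-69, -66, -62], 19), (128, [-128, -122, -64], 31), (136, [-147, -134, -127], 6), (144, [-147, -144, -127], 8), (152, [-143, -141, -125], 6)]
scene bars [(96, [-86, -80, -75], 20), (104, [-102, -92, -86], 26), (112, [-111, -104, -96], 29), (120, [-124, -116, -108], 28), (128, [-128, -123, -121], 20), (136, [-145, -138, -132], 6), (144, [-144, -136, -131], 13), (152, [-140, -134, -128], 15), (160, [-141, -129, -125], 8), (168, [-123, -120, -119], 4), (176, [-123, -117, -114], 18)]
scene mid [(88, [-76, -40, -36], 28), (96, [-80, -74, -58], 14), (104, [-75, -71, -69], 13), (112, [-72, -66, -65], 10), (120, [-123, -65, -63], 23), (128, [-131, -124, -66], 32), (136, [-133, -129, -128], 17), (144, [-132, -127, -125], 11), (152, [-130, -125, -122], 13), (160, [-128, -123, -121], 13), (168, [-125, -121, -115], 14), (176, [-120, -117, -115], 9)]
```

Request:
{"method": "send_rows", "body": {
  "targets": [
    {"x": -0.42,"y": 0.05,"z": -1.3,"ax": 0,"ay": 6,"az": 0,"gripper": 0.75},
    {"x": -0.5,"y": 0.03,"z": -1.25,"ax": 0,"ay": 6,"az": 0,"gripper": 0.75},
    {"x": -0.6,"y": 0,"z": -1.1,"ax": 0,"ay": 6,"az": 0,"gripper": 0.75}
  ]
}}

```text
clock: 37.2
position: [466.2, 129.1, 158.4]
ee_rot: [-0.049, 0.955, -0.026, -0.293]
contact_force: [-0.2, 6.5, -6.1]
gripper_width: 11.5
grasp_force: 21.3
```

```bash
bash dd.sh -112,0,158; python3 latch.py | grep side
```

```text
clk 37.2 TCP case [-112.3   -0.2] 158.4 toolz [-0.562 -0.008 -0.827] toolx [-0.827  0.026  0.562] F [-0.2  6.5 -6.1] w 11.5 g 21.3
-112,0,158 [-0.04  0.02  0.02]
side bars [(96, [-85, -82, -80], 9), (104, [-88, -86, -82], 18), (112, [-92, -88, -85], 17), (120, [-96, -91, -89], 15), (128, [-97, -93, -91], 17), (136, [-101, -97, -95], 19), (144, [-106, -101, -99], 11), (152, [-105, -102, -99], 10), (168, [-111, -103, -97], 16), (176, [-108, -101, -91], 22)]
side mid [(88, [-84, -40, -36], 27), (96, [-84, -81, -56], 11), (104, [-80, -78, -76], 10), (112, [-80, -78, -76], 7), (120, [-80, -76, -75], 8), (128, [-80, -78, -76], 16), (144, [-100, -100, -99], 4), (152, [-106, -102, -101], 5), (160, [-109, -98, -97], 4), (168, [-119, -118, -114], 9), (176, [-116, -111, -105], 19)]
```

Request:
{"method": "send_rows", "body": {
  "targets": [
    {"x": -0.68,"y": 0,"z": -1.0,"ax": 0,"ay": 6,"az": 0,"gripper": 0.75},
    {"x": -0.75,"y": 0,"z": -0.95,"ax": 0,"ay": 6,"az": 0,"gripper": 0.75},
    {"x": -0.8,"y": 0,"z": -0.9,"ax": 0,"ay": 6,"az": 0,"gripper": 0.75},
    {"x": -0.85,"y": 0,"z": -0.85,"ax": 0,"ay": 6,"az": 0,"gripper": 0.75}
  ]
}}

```text
clock: 37.63
position: [512.9, 134.3, 162.6]
ee_rot: [-0.042, 0.872, -0.035, -0.486]
contact_force: [-2.7, 8.1, -3.8]
gripper_width: 11.3
grasp_force: 20.1
```

```bash
bash dd.sh -65,0,162; python3 latch.py
```

```text
clk 37.63 TCP case [-65.3  -0.9] 162.6 toolz [-0.851  0.004 -0.525] toolx [-0.525  0.027  0.851] F [-2.7  8.1 -3.8] w 11.3 g 20.1
-65,0,162 [-0.07  0.09  0.01]
side bars [(96, [-84, -82, -80], 7), (104, [-81, -79, -77], 7), (112, [-80, -79, -75], 8), (120, [-77, -75, -73], 11), (128, [-75, -73, -70], 9), (136, [-73, -71, -69], 7), (144, [-71, -67, -65], 8), (152, [-69, -66, -64], 14), (168, [-60, -48, -41], 16), (176, [-59, -44, -32], 27)]
side mid [(88, [-88, -40, -36], 28), (96, [-86, -82, -76], 11), (120, [-77, -77, -75], 4), (128, [-77, -75, -73], 10), (152, [-70, -65, -63], 13), (160, [-67, -63, -59], 8), (168, [-68, -65, -60], 10), (176, [-67, -61, -46], 39)]
scene bars [(88, [-88, -87, -86], 4), (96, [-90, -86, -84], 15), (104, [-86, -83, -80], 9), (112, [-84, -79, -77], 15), (120, [-81, -77, -74], 13), (128, [-75, -72, -72], 5), (136, [-74, -71, -69], 8), (144, [-72, -66, -63], 12), (152, [-68, -66, -56], 3), (160, [-57, -53, -45], 10), (168, [-60, -49, -39], 21), (176, [-51, -45, -12], 7)]
scene mid [(88, [-81, -74, -36], 52), (96, [-88, -84, -81], 22), (104, [-95, -88, -85], 16), (112, [-98, -95, -90], 13), (120, [-103, -98, -97], 20), (168, [-66, -62, -60], 7), (176, [-60, -55, -49], 10)]
```

Request:
{"method": "send_rows", "body": {
  "targets": [
    {"x": 0,"y": 0,"z": 0,"ax": 0,"ay": 0,"az": 0,"gripper": 0.3},
    {"x": 0.5,"y": 0,"z": 0,"ax": 0,"ay": 0,"az": 0,"gripper": 0.3},
    {"x": 0.8,"y": 0,"z": 0,"ax": 0,"ay": 0,"az": 0,"gripper": 0.3},
    {"x": 0,"y": 0,"z": 0,"ax": 0,"ay": 0,"az": 0,"gripper": 0.3},
    {"x": 0,"y": 0,"z": 0,"ax": 0,"ay": 0,"az": 0,"gripper": 0.3}
  ]
}}

```text
clock: 38.15
position: [505.8, 131.3, 176.8]
ee_rot: [-0.041, 0.874, -0.037, -0.483]
contact_force: [0.0, -0.3, -0.5]
gripper_width: 29.6
grasp_force: 0.0
```

Request:
{"method": "send_rows", "body": {
  "targets": [
    {"x": 0,"y": 0,"z": 0,"ax": 0,"ay": 0,"az": 0,"gripper": 0.3},
    {"x": 0,"y": 0,"z": 0,"ax": 0,"ay": 0,"az": 0,"gripper": 0.3}
  ]
}}

```text
clock: 38.32
position: [505.7, 131.4, 175.5]
ee_rot: [-0.041, 0.874, -0.037, -0.484]
contact_force: [-0.7, -0.3, 0.1]
gripper_width: 29.8
grasp_force: 0.0
```

```bash
bash dd.sh; python3 latch.py;python3 - <<'E'
from h import *
im,d,M=snap('side'); a=cv2.resize(im[150:270,290:410,::-1],None,fx=3.3,fy=3.3)
im,d,M=snap('scene'); b=cv2.resize(im[110:230,290:410,::-1],None,fx=3.3,fy=3.3)
cv2.imwrite('pics/s4.png',np.hstack([a,b]))
E
```

```text
clk 38.32 TCP case [-72.8  -2.9] 175.5 toolz [-0.848  0.001 -0.53 ] toolx [-0.529  0.031  0.848] F [-0.7 -0.3  0.1] w 29.8 g 0.0
side bars [(88, [-84, -55, -31], 119), (96, [-89, -81, -67], 31), (168, [-67, -65, -64], 5), (176, [-71, -66, -56], 26)]
side mid [(88, [-80, -34, -11], 99), (96, [-90, -84, -80], 24), (104, [-96, -90, -87], 25), (112, [-100, -96, -93], 20), (120, [-105, -102, -98], 21)]
scene bars [(88, [-82, -53, -30], 98), (96, [-90, -82, -68], 25), (168, [-70, -66, -63], 3), (176, [-59, -55, -51], 4)]
scene mid [(88, [-81, -34, -11], 95), (96, [-90, -85, -81], 30), (104, [-95, -91, -87], 25), (112, [-102, -97, -92], 27), (120, [-104, -102, -99], 18)]
```

View pics/s4.png

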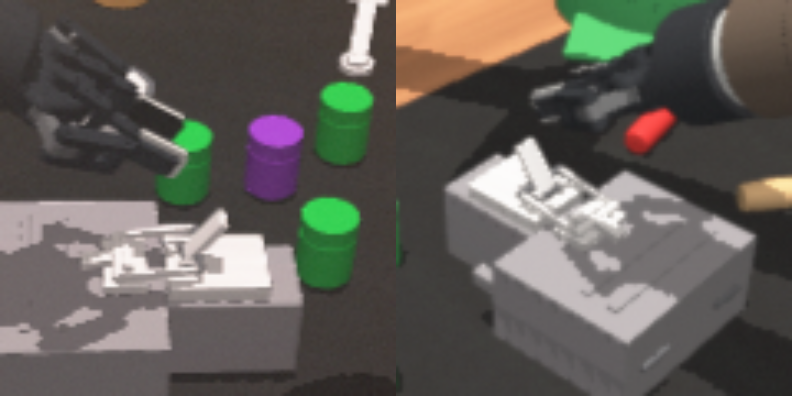

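The loop now lies over the lid, with the bar near (100,258) in the left panel, and the lever leans back to about 1.05 rad at (205,235). I'll bring the tool upright, then check whether the bar sits behind the keeper.

Request:
{"method": "send_rows", "body": {
  "targets": [
    {"x": 0,"y": 0,"z": 0,"ax": 0,"ay": -6.45,"az": 0,"gripper": 1},
    {"x": 0,"y": 0,"z": 0,"ax": 0,"ay": -6.45,"az": 0,"gripper": 1},
    {"x": 0,"y": 0,"z": 0,"ax": 0,"ay": -6.45,"az": 0,"gripper": 1},
    {"x": 0,"y": 0,"z": 0,"ax": 0,"ay": -6.45,"az": 0,"gripper": 1},
    {"x": 0,"y": 0,"z": 0,"ax": 0,"ay": -6.45,"az": 0,"gripper": 1}
  ]
}}

```text
clock: 38.93
position: [506.7, 131.6, 175.2]
ee_rot: [-0.05, 0.974, -0.024, -0.219]
contact_force: [-0.2, 0.1, 0.2]
gripper_width: -0.1
grasp_force: 0.0
```

Request:
{"method": "send_rows", "body": {
  "targets": [
    {"x": 0,"y": 0,"z": 0,"ax": 0,"ay": -6.45,"az": 0,"gripper": 1},
    {"x": 0,"y": 0,"z": 0,"ax": 0,"ay": -6.45,"az": 0,"gripper": 1},
    {"x": 0,"y": 0,"z": 0,"ax": 0,"ay": -6.45,"az": 0,"gripper": 1},
    {"x": 0,"y": 0,"z": 0,"ax": 0,"ay": -6.4,"az": 0,"gripper": 1},
    {"x": 0,"y": 0,"z": 0,"ax": 0,"ay": 0,"az": 0,"gripper": 1}
  ]
}}

```text
clock: 39.35
position: [500.5, 129.3, 174.4]
ee_rot: [-0.055, 0.998, -0.014, -0.001]
contact_force: [-0.2, -0.3, -1.2]
gripper_width: -0.1
grasp_force: 0.0
```

Request:
{"method": "send_rows", "body": {
  "targets": [
    {"x": 0,"y": 0,"z": 0,"ax": 0,"ay": 0,"az": 0,"gripper": 1},
    {"x": 0,"y": 0,"z": 0,"ax": 0,"ay": 0,"az": 0,"gripper": 1},
    {"x": 0,"y": 0,"z": 0,"ax": 0,"ay": 0,"az": 0,"gripper": 1}
  ]
}}

```text
clock: 39.6
position: [507.2, 132.1, 175.1]
ee_rot: [-0.054, 0.998, -0.013, 0.0]
contact_force: [0.4, -0.1, -0.3]
gripper_width: -0.2
grasp_force: 0.0
```

```bash
bash dd.sh -82,0,118
cat > hook.py <<'E'
from h import *
for cam in ['wrist','side','scene']:
    im,d,M=snap(cam); W=pts(d,M); L=case(W); X,Y,Z=L[...,0],L[...,1],W[...,2]
    for nm,m0 in [('bar ends 17-24',(abs(abs(Y)-20.5)<3.5)),('mid <5',abs(Y)<5)]:
        o=[]
        for x in range(-120,-4,4):
            m=m0&(abs(X-x)<2)&(Z>70)&(Z<135)
            if m.sum()>2: o.append((x,float(np.percentile(Z[m],90).round(1))))
        print(cam,nm,o)
E
python3 hook.py
```

```text
clk 39.6 TCP case [-71.2  -2.4] 175.1 toolz [-0.001 -0.026 -1.   ] toolx [-1.     0.017  0.001] F [ 0.4 -0.1 -0.3] w -0.2 g 0.0
-82,0,118 [1.08 0.37 5.7 ]
wrist bar ends 17-24 [(-120, 81.2), (-116, 81.4), (-112, 81.4), (-108, 81.5), (-104, 81.2), (-100, 81.1), (-96, 81.4), (-92, 94.4), (-88, 94.8), (-84, 93.9), (-80, 93.4), (-76, 92.6), (-72, 92.1), (-68, 91.7), (-64, 91.3), (-60, 90.6), (-56, 89.8), (-52, 89.4), (-48, 88.9), (-44, 88.4), (-40, 88.1), (-36, 88.6), (-32, 88.3), (-28, 80.8), (-24, 81.1), (-20, 72.7), (-16, 73.3), (-12, 72.4), (-8, 72.3)]
wrist mid <5 [(-120, 81.1), (-116, 81.2), (-112, 81.1), (-108, 119.1), (-104, 120.7), (-100, 118.3), (-96, 112.7), (-92, 106.9), (-88, 101.4), (-84, 95.4), (-80, 90.3), (-76, 81.3), (-72, 81.2), (-68, 81.2), (-64, 73.0), (-60, 73.1), (-56, 79.1), (-52, 81.1), (-48, 80.9), (-44, 85.0)]
side bar ends 17-24 [(-120, 82.3), (-116, 82.1), (-112, 81.2), (-108, 82.6), (-104, 81.5), (-100, 81.8), (-96, 81.2), (-92, 82.3), (-88, 94.5), (-84, 94.8), (-80, 93.1), (-76, 93.5), (-72, 93.3), (-68, 91.1), (-64, 90.5), (-60, 90.2), (-56, 90.1), (-52, 8
[... 478 characters left out ...]
.0), (-8, 85.4)]
scene bar ends 17-24 [(-116, 81.1), (-108, 80.9), (-96, 81.5), (-92, 89.7), (-88, 94.4), (-84, 92.9), (-80, 93.3), (-76, 92.5), (-72, 92.2), (-68, 91.5), (-64, 91.1), (-60, 91.6), (-56, 91.2), (-52, 90.3), (-48, 89.6), (-44, 89.1), (-40, 87.3), (-36, 88.8), (-32, 88.8), (-28, 87.1), (-24, 81.5), (-20, 74.4), (-16, 73.6), (-12, 74.2), (-8, 72.4)]
scene mid <5 [(-120, 81.5), (-116, 82.4), (-112, 79.3), (-108, 80.7), (-104, 120.5), (-100, 119.9), (-96, 115.2), (-92, 108.1), (-88, 104.1), (-84, 99.5), (-80, 92.1), (-76, 88.1), (-72, 83.0), (-68, 81.0), (-64, 74.0), (-40, 91.1), (-36, 90.7), (-32, 88.8), (-28, 89.0), (-24, 87.2), (-20, 87.4), (-16, 86.0), (-12, 86.9), (-8, 83.8)]
```

The bar top is at z≈88.5 for x -36 to -31, on the hinge side of the keeper, so the loop is hooked. Next is pressing the lever down.

Request:
{"method": "send_rows", "body": {
  "targets": [
    {"x": 0.2,"y": 0.12,"z": 2.9,"ax": 0,"ay": 0,"az": 0,"gripper": 1},
    {"x": 0.2,"y": 0.12,"z": 1.9,"ax": 0,"ay": 0,"az": 0,"gripper": 1},
    {"x": 0,"y": 0,"z": 0.9,"ax": 0,"ay": 0,"az": 0,"gripper": 1},
    {"x": 0,"y": 0,"z": 0,"ax": 0,"ay": 0,"az": 0,"gripper": 1},
    {"x": 0,"y": 0,"z": 0,"ax": 0,"ay": 0,"az": 0,"gripper": 1}
  ]
}}

```text
clock: 40.17
position: [502.5, 132.0, 117.8]
ee_rot: [-0.054, 0.998, -0.013, 0.0]
contact_force: [0.1, -0.2, 0.5]
gripper_width: -0.0
grasp_force: 0.0
```

Request:
{"method": "send_rows", "body": {
  "targets": [
    {"x": 0.7,"y": 0,"z": 0.1,"ax": 0,"ay": 0,"az": 0,"gripper": 1},
    {"x": 0.65,"y": 0,"z": 0.1,"ax": 0,"ay": 0,"az": 0,"gripper": 1},
    {"x": 0.6,"y": 0,"z": 0.3,"ax": 0,"ay": 0,"az": 0,"gripper": 1},
    {"x": 0.55,"y": 0,"z": 0.35,"ax": 0,"ay": 0,"az": 0,"gripper": 1},
    {"x": 0.5,"y": 0,"z": 0.4,"ax": 0,"ay": 0,"az": 0,"gripper": 1}
  ]
}}

```text
clock: 40.58
position: [472.1, 128.8, 106.0]
ee_rot: [-0.055, 0.998, -0.012, 0.001]
contact_force: [1.8, -0.3, 0.3]
gripper_width: -0.2
grasp_force: 0.7
```

Request:
{"method": "send_rows", "body": {
  "targets": [
    {"x": 0.45,"y": 0,"z": 0.45,"ax": 0,"ay": 0,"az": 0,"gripper": 1},
    {"x": 0.4,"y": 0,"z": 0.5,"ax": 0,"ay": 0,"az": 0,"gripper": 1},
    {"x": 0.35,"y": 0,"z": 0.5,"ax": 0,"ay": 0,"az": 0,"gripper": 1},
    {"x": 0.25,"y": 0,"z": 0.55,"ax": 0,"ay": 0,"az": 0,"gripper": 1},
    {"x": 0,"y": 0,"z": 0.2,"ax": 0,"ay": 0,"az": 0,"gripper": 1}
  ]
}}

```text
clock: 41.0
position: [458.2, 126.2, 86.6]
ee_rot: [-0.056, 0.998, -0.014, 0.001]
contact_force: [-12.6, -0.2, 40.5]
gripper_width: -0.2
grasp_force: 20.3
```

Request:
{"method": "send_rows", "body": {
  "targets": [
    {"x": 0,"y": 0,"z": 0.2,"ax": 0,"ay": 0,"az": 0,"gripper": 1},
    {"x": 0,"y": 0,"z": 0,"ax": 0,"ay": 0,"az": 0,"gripper": 1},
    {"x": 0,"y": 0,"z": 0,"ax": 0,"ay": 0,"az": 0,"gripper": 1}
  ]
}}

```text
clock: 41.25
position: [458.1, 126.2, 86.5]
ee_rot: [-0.056, 0.998, -0.014, 0.001]
contact_force: [-14.9, -1.9, 41.5]
gripper_width: 0.1
grasp_force: 20.7
```

```bash
bash dd.sh; python3 hook.py
```

```text
clk 41.25 TCP case [-120.6   -2.1] 86.5 toolz [ 0.    -0.027 -1.   ] toolx [-1.     0.014 -0.001] F [-14.9  -1.9  41.5] w 0.1 g 20.7
wrist bar ends 17-24 [(-120, 81.2), (-116, 81.1), (-112, 81.2), (-108, 81.2), (-104, 81.4), (-100, 80.9)]
wrist mid <5 [(-120, 134.6), (-116, 134.8), (-112, 134.1), (-108, 133.9), (-84, 89.7), (-80, 89.0), (-72, 80.8), (-68, 80.8), (-60, 72.7), (-56, 72.8)]
side bar ends 17-24 [(-120, 80.7), (-116, 82.0), (-112, 82.0), (-108, 82.1), (-104, 81.6), (-100, 80.5), (-96, 82.0), (-92, 85.1), (-88, 86.6), (-84, 85.8), (-80, 85.5), (-76, 87.7), (-72, 87.6), (-68, 86.3), (-64, 86.5), (-60, 87.5), (-56, 87.1), (-52, 87.9), (-48, 87.5), (-44, 87.9), (-40, 88.8), (-36, 90.2), (-32, 88.5), (-28, 80.8), (-24, 82.1), (-20, 73.9), (-12, 73.2), (-8, 74.2)]
side mid <5 [(-120, 88.7), (-112, 104.8), (-108, 118.7), (-104, 89.0), (-100, 89.5), (-96, 88.2), (-92, 89.6), (-88, 88.9), (-84, 90.5), (-80, 90.9), (-76, 89.3), (-72, 81.6), (-68, 81.9), (-64, 72.8), (-60, 74.3), (-56, 73.5), (-52, 81.8), (-48, 81.4), (-44, 90.8), (-40, 91.9), (-36, 90.3), (-32, 90.9), (-28, 89.9), (-24, 89.7), (-20, 90.4), (-16, 90.9), (-12, 90.1), (-8, 73.1)]
scene bar ends 17-24 [(-120, 81.0), (-116, 81.3), (-112, 133.7), (-108, 133.8), (-104, 81.5), (-100, 81.7), (-92, 86.4), (-88, 85.9), (-84, 86.6), (-80, 85.7), (-76, 86.3), (-72, 85.8), (-68, 86.3), (-64, 86.0), (-60, 86.2), (-56, 87.1), (-52, 87.4), (-48, 87.6), (-44, 88.6), (-40, 88.3), (-36, 89.7), (-32, 89.0), (-28, 80.9), (-24, 82.0), (-20, 74.3), (-16, 72.8), (-12, 74.0), (-8, 73.4)]
scene mid <5 [(-112, 130.8), (-108, 131.6), (-100, 89.4), (-96, 88.1), (-92, 88.7), (-84, 88.5), (-80, 87.9), (-76, 86.0), (-72, 81.9), (-68, 81.0), (-64, 73.3), (-44, 91.3), (-36, 90.4), (-32, 88.4), (-28, 91.0), (-24, 88.6), (-20, 90.1), (-16, 90.3), (-12, 91.5), (-8, 81.8)]
```

The lever is flat and the force is high, so I'll back off straight up and check that it holds.

Request:
{"method": "send_rows", "body": {
  "targets": [
    {"x": 0,"y": 0,"z": -1.0,"ax": 0,"ay": 0,"az": 0,"gripper": 1},
    {"x": 0,"y": 0,"z": -3.0,"ax": 0,"ay": 0,"az": 0,"gripper": 1},
    {"x": 0,"y": 0,"z": -4.0,"ax": 0,"ay": 0,"az": 0,"gripper": 1},
    {"x": 0,"y": 0,"z": -4.0,"ax": 0,"ay": 0,"az": 0,"gripper": 1},
    {"x": 0,"y": 0,"z": -4.0,"ax": 0,"ay": 0,"az": 0,"gripper": 1}
  ]
}}

```text
clock: 41.82
position: [456.3, 129.8, 242.2]
ee_rot: [-0.054, 0.998, -0.014, -0.001]
contact_force: [0.8, 0.9, -0.2]
gripper_width: 0.0
grasp_force: 0.0
```

Request:
{"method": "send_rows", "body": {
  "targets": [
    {"x": 0,"y": 0,"z": 0,"ax": 0,"ay": 0,"az": 0,"gripper": 1},
    {"x": 0,"y": 0,"z": 0,"ax": 0,"ay": 0,"az": 0,"gripper": 1},
    {"x": 0,"y": 0,"z": 0,"ax": 0,"ay": 0,"az": 0,"gripper": 1},
    {"x": 0,"y": 0,"z": 0,"ax": 0,"ay": 0,"az": 0,"gripper": 1},
    {"x": 0,"y": 0,"z": 0,"ax": 0,"ay": 0,"az": 0,"gripper": 1}
  ]
}}

```text
clock: 42.23
position: [456.5, 129.8, 239.4]
ee_rot: [-0.054, 0.998, -0.014, -0.002]
contact_force: [0.0, -0.0, -0.4]
gripper_width: 0.4
grasp_force: 0.0
```

```bash
bash dd.sh; python3 hook.py | grep -E "wrist"; python3 top.py
python3 - <<'E'
from h import *
im,d,M=snap('side'); a=cv2.resize(im[130:290,240:400,::-1],None,fx=2.5,fy=2.5)
im,d,M=snap('scene'); b=cv2.resize(im[110:270,280:440,::-1],None,fx=2.5,fy=2.5)
cv2.imwrite('pics/s5.png',np.hstack([a,b]))
E
```

```text
clk 42.23 TCP case [-121.8    1.7] 239.4 toolz [-0.006 -0.028 -1.   ] toolx [-1.     0.017  0.005] F [ 0.  -0.  -0.4] w 0.4 g 0.0
wrist bar ends 17-24 [(-120, 81.3), (-116, 80.9), (-112, 81.4), (-108, 81.3), (-104, 81.3), (-100, 81.0), (-96, 84.8), (-92, 86.2), (-88, 86.0), (-84, 85.9), (-80, 86.5), (-76, 86.4), (-72, 86.9), (-68, 87.0), (-64, 86.8), (-60, 87.1), (-56, 75.2)]
wrist mid <5 [(-120, 89.6), (-116, 89.1), (-112, 89.5), (-108, 89.6), (-104, 89.1), (-100, 89.2), (-96, 89.3), (-92, 88.9), (-88, 89.1), (-84, 89.4), (-80, 89.4), (-76, 81.0), (-72, 81.2), (-68, 81.0), (-64, 73.0)]
side lid top z [70.7 72.7 75.5] slope [-1.0000e-03  7.2919e+01] 878
side keeper [(80, array([-52.2, -24.5])), (84, array([-52.1, -11.8])), (88, array([-43.1, -11.2]))]
scene lid top z [68.8 72.8 75.1] slope [-1.6600e-02  7.2647e+01] 586
scene keeper [(80, array([-52.5, -23.4])), (84, array([-41.5, -11.7])), (88, array([-44.9, -10. ]))]
wrist lid top z [71.2 72.3 73.4] slope [-2.40000e-03  7.22487e+01] 1592
```

View pics/s5.png

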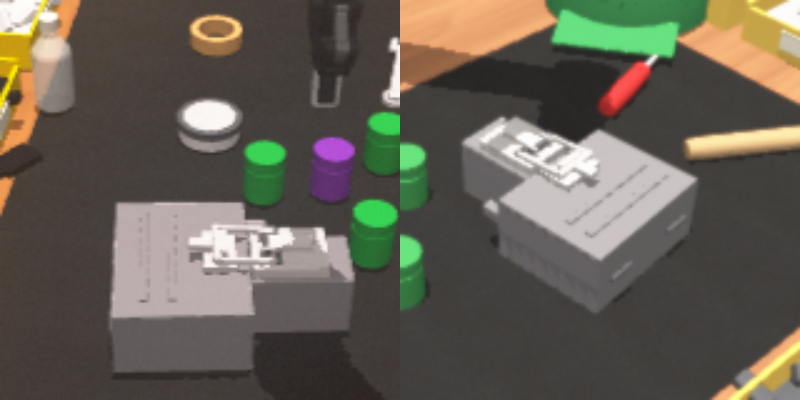

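The lid is shut and level at z≈72. The loop sits over the keeper near (210,245) in the left panel, and the lever stays flat with nothing touching it. Handing in now.

```bash
python3 -c "
from bench import arm
print(arm.job_done())"
```

```text
the job is handed in; nothing more can be done
None
```

I packed all four white jars upright, one to a cell, shut and latched the case, and handed the job in at about 42 s; the lever press peaked at 41.5 N on the fingertips, just over the 40 N limit set for the arm and gripper body, and no verdict came back.

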